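# Set the angle-boring stand to the depth mark, finishing upwards

### The arm

A 6-joint arm with a two-finger parallel gripper is mounted at the origin on the work surface. World frame = base frame: x ahead of the robot, y to its left, z up, the work surface at z = 0. Lengths are in m, angles in rad, forces in N, time in s.
With the tool pointing down it reaches from about 0.375 to 0.975 m from the base axis. Payload 3.8 kg.
Tool frame: the origin (TCP) lies between the finger pads; the fingertips stand 22 mm ahead of it and the grasp point (between the pads) lies 3 mm ahead of it; z points along the fingers, y is the direction in which the jaws open and shut (so a half turn about z gives the same grasp; the last joint's range is limited). The gripper opens to 85 mm and grips with 20 to 120 N. Pads are 22 mm wide; open, the fingers measure 114 mm over their backs; the gripper's body (76 mm by 85 mm) begins 54 mm behind the grasp point. The pads swing forward as they close: fully open they stand 13 mm farther back than shut.
Start: joints at [-1.251, 0.264, 1.604, -0, 1.274, -0.037], TCP at [0.236, -0.632, 0.253] pointing down, gripper open.
Joint ranges: [-2.63, 2.63], [-0.94, 2.18], [0.31, 2.57], [-1.31, 4.45], [0, 2.66], [-2.55, 2.55]. Speed limits (rad/s): [2.57, 2.57, 3.14, 3.14, 3.14, 3.14].

### API

Orientations are given as a rotation vector (axis times angle).
In Python, from workcell import * gives the robot as it stands.
- The arm moves only by the tool step_arm, never from a script. Its argument "motion" is a list that holds one entry, the list of rows, each a list of 7 numbers: the finger opening in m, from 0 to 0.0854, then the shift along the world's x, y, z in m, then the turn, a rotation vector about the world's x, y, z in degrees. A call has exactly 8 rows; each row is the pose to reach, as a shift and turn from the pose measured when the call began; what a row does not reach only later rows make up. A row lasts 1/8 s, in which the tool goes at most 62.5 mm and 10.7 degrees, less where a joint would pass 70% of its speed; a pose out of reach is approached as far as the arm can. A call with a gripper value outside its range is refused whole. The fingers move at their own pace and stop on an object; "newtons" is the grip in N (left out, the last holds). Time passes only in rows, so rows that repeat a pose let the fingers close, or fill a call up. It gives the time, the measured TCP pose, the force and the opening at its end, in the units of the state.
- read_state(): the state, without advancing time (a new reading comes with each control period).
- read_camera(name): name is "scene" or "top" or "wrist"; returns (picture, depth): 420x560x3 uint8, blue, green, red; 420x560 float32, m along the optical axis (not along the pixel's ray), 0 where there is no reading.
- get_calibration(name): a dict with "K" (3x3 intrinsics, pixels), "dist_coeffs" ([k1, k2, p1, p2, k3] as OpenCV has them; the pictures are not rectified), "world_from_camera" (4x4, takes a point from camera to world coordinates). Camera axes: x right, y down, z forward; pixel columns grow to the right and rows downward; lengths in m; the calibration is good to about 2 mm. A picture is of the moment at which its call begins: read the wrist's pose just before it. get_calibration takes no time and is no camera call; for the wrist camera it gives the pose at the moment of the call.
- finish_job(): hands the job in, once; it reports no verdict.
Trained networks look in the newest picture that a camera, given by its name, has taken for a name from the list of things; names that differ only in an ending like _2 or _b are one class to them, and where a whole thing is asked for, a point or a joint stands for the part that bears it (a point fixed in the world has none). Each returns a list of dicts, best first, with "score" (0 to 1); they miss things now and then, are a little off and sometimes report something else, mostly with a low value. They report only what shows in the picture. A call takes as long as a camera call. They do not tell look-alikes from the thing itself.
- spot_in(camera, thing): "xyz" ([x, y, z] in m, in the coordinates of the camera as it stood for that picture, good to about 4 mm: the middle of the surface that is visible of it).
- regions_of(camera, thing): "region" (420x560 bool, what is visible of it).
The state is a dict: "time": time; "q": joint angles; "joint_vel": joint speeds; "joint_torque": joint torques, N m; "tool_pos": TCP position; "tcp_rot": TCP orientation; "wrist_force": force on the tool from outside, world axes, zero at the start; "torque": the same for the moment, N m; "width": opening from 0.0 (shut) to 1.0 (fully open).
Only numpy, scipy, OpenCV 4.12 (cv2) and the standard library are available. Lean on these libraries where they do the work, as an engineer would, in place of code of your own. Each camera call takes 0.05 s, during which the arm holds its last target. There are 200 camera calls.

### The job

Push the loose crank fully home on the square end of the boring stand's feed screw and with it wind the motor carriage down until its pointer is a few millimetres below the set mark on the scale. Then wind back up until the pointer is level with the mark, so that the last turning is upwards, the play in the screw is taken up and the motor cannot drop when it starts (if you overshoot, go down again and come up afresh). Leave the crank on the screw, the marker where it is clamped and the loose things on the bench where they lie.

Things in the scene. Friction and masses are not known exactly. Their poses are not given: they have to be found in the camera images.
- stand: Green cast angle-boring stand, fixed; base 300 x 250 x 20 mm, origin under its middle. Two 20 mm steel columns with a feed screw between them lean 35 deg from vertical, top towards the stand's -x (the robot). A motor on a carriage rides on them; a cross-bar 186 mm long, along y, caps them.
- seat (a point): Fixed point on the screw's axis at the root of its square shaft, on a round boss 46 mm across, 12 mm proud of the cross-bar. z points up along the leaning screw, away from the stand; y level along the cross-bar. Above it the shaft has 28 mm of 16 mm square, chamfered over the last 4 mm, then a round nose 15 mm across, 8 mm long, tapering to 8 mm. The square's angle about z varies and is not in this reading.
- crank_foot (a point): Loose steel crank, 0.5 kg, balanced, standing on its hub. Point: middle of the hub's underside, at the socket's mouth. z up the hub, x along the arm to the handle. Hub 40 mm square, 62 mm high, sides square to x and y; socket 18 mm square, 38 mm deep, sides parallel to the hub's. Fully home on the shaft, this point is on the seat.
- crank_hub (a point): On the hub's axis 44 mm above its underside (axes as crank_foot): a place to hold it, by the two sides facing along y, with a finger on either side of the arm. The arm is 22 mm wide and its top is 24 mm above the underside; a 33 mm ball weight sits on it 60 mm from the axis, opposite the handle.
- crank_handle (a point): Middle of the gripping part of the crank's round black handle: 26 mm across, 80 mm long, parallel to the hub, 70 mm from the hub's axis, turning freely on its pin. The point is 85 mm above the level of the hub's underside, the handle's top 105 mm. z along the handle, away from the arm.
- pointer (a point): Tip of the carriage's thin dark pointer, 3 mm thick, over the scale bar at the stand's +y end, on the face away from the robot. z up along the columns. It starts 6 to 18 mm above the mark. The carriage moves 10 mm per turn of the crank: clockwise, looking down on the handle, raises it.
- mark (a point): The set mark: tip of the small dark index, 3 mm thick, of a steel marker block clamped on the outer edge of the same scale bar. z up along the columns; pointer and mark are level when their points have the same place along z.
- play (a joint): Play of the worn feed screw, rad: where the square shaft stands in its free play, from -0.8 (taken up for lowering) to 0.8 (taken up for raising). In between the shaft turns with 0.08 N m and the carriage stays still; beyond, turning takes 0.3 to 0.4 N m and moves it. The shaft stays where it is left.
- mallet_head (a point): Centre of the head of a loose wooden mallet lying on the bench (head 70 x 110 x 60 mm, handle 165 mm long): leave alone.
- glue: White glue bottle, 64 mm across, 170 mm high, standing loose; origin in the middle of its underside: leave alone.
- oilstone: Sharpening stone in a wooden block, 200 x 75 x 42 mm, lying loose; origin in the middle of its underside, x along its length: leave alone.
- square: Try square lying loose, wooden stock 120 x 22 x 18 mm, steel blade 150 mm; origin under the middle of the stock, blade along y from near its +x end: leave alone.
- wax: Low round tin, 90 mm across, 50 mm high, standing loose; origin in the middle of its underside: leave alone.
Things that resemble listed ones, but are neither listed nor needed, are in the scene too. What is shaped like the part that bears crank_foot but red is not meant.

How it is judged:
On the way, in this order (a step that is already met when the one before it is completed fails the run):
1. the crank is fully home on the square end of the feed screw (distance between crank_foot and seat below 0.006 m and angle between the z axis of crank_foot and the z axis of seat, either way round below 0.2 rad), for 0.2 s.
2. the carriage is wound down until its pointer is at least 2 mm below the mark (z of pointer in the frame of mark below -0.002 m and distance between crank_foot and seat below 0.008 m), for 0.1 s.
At the end, for the whole second after the job is handed in: The pointer is within 2 mm of the mark, the screw's play is taken up in the raising direction (play above 0.6 rad), and the crank is still fully home on the shaft (within 6 mm of the seat, in line within 0.2 rad) and at rest (all of step 1 and z of pointer in the frame of mark between -0.002 and 0.002 m and value of joint play above 0.6 rad and velocity of joint play between -0.1 and 0.1 rad/s); the robot touches nothing.
It fails at once if the marker is shifted by more than 2 mm (distance of mark from where it was at the start of the episode above 0.002 m).
It fails at once if the mallet, glue, oilstone, square or tin is moved by more than 30 mm (distance of any of mallet_head, glue, oilstone, square, wax from where it was at the start of the episode above 0.03 m).
It also fails if it takes over 72 s, if anything falls off the work surface, if the arm or the gripper's body presses on something with over 40 N, if the wrist force passes 120 N, or if a joint passes its speed limit or range.

## Working session

There is one attempt and no reset: what is moved stays moved. The work goes in short steps, Python scripts to look and compute and a tool call to move; the robot and the scene stay as the last step left them, time stands still between calls to the robot, and variables do not carry over. Pictures are saved under pics/ and viewed, on a budget of 10 in all, crops included, one or two more only if the job needs it, and the job is handed in when it is done.

Besides the shell and the picture viewer there is one more tool, called after "Call:" as name(argument=value, ...) on one line, values as JSON. step_arm: Moves the arm, as the interface text tells. Its arguments: {"type":"object","properties":{"motion":{"type":"array"},"newtons":{"type":"number"}},"required":["motion"]}

```bash
mkdir -p pics; ls; python3 - <<'E'
from workcell import *
import cv2,numpy as np
s=read_state();print(s)
for c in ["scene","top"]:
    im,d=read_camera(c);cv2.imwrite(f"pics/{c}0.png",im);np.savez(f"pics/{c}0.npz",d=d)
    k=get_calibration(c);print(c,k["K"].round(1).tolist(),k["world_from_camera"].round(3).tolist())
    T=k["world_from_camera"]
    for t in ["stand","crank_foot","crank_hub","crank_handle","pointer","mark","mallet_head","glue","oilstone","square","wax","seat"]:
        try:
            for r in spot_in(c,t)[:3]:
                p=T@np.r_[r["xyz"],1];print(t,round(r["score"],2),p[:3].round(3))
        except Exception as e: print(t,e)
E
```

```text
pics
{'time': 0.0, 'q': array([-1.25093503e+00,  2.64760165e-01,  1.60534430e+00, -1.11900987e-05,
        1.27370496e+00, -3.68795877e-02]), 'joint_vel': array([ 0.00036172, -0.00140826, -0.00057262,  0.00200112, -0.00039532,
        0.00034064]), 'joint_torque': array([ 2.82796361e-05, -5.15106583e+01, -3.67312324e+01, -4.79464179e-04,
        1.28887669e-02,  1.31966723e-05]), 'tool_pos': array([ 0.23552242, -0.63186365,  0.25197329]), 'tcp_rot': array([-3.08958927e+00, -5.57016504e-01,  5.07322709e-04]), 'wrist_force': array([ 0.9915782 ,  0.05984042, -0.837044  ]), 'torque': array([ 0.03307537,  0.0028352 , -0.02509943]), 'width': 0.9959775142469739}
scene [[403.4, 0.0, 271.4], [0.0, 403.4, 208.5], [0.0, 0.0, 1.0]] [[-0.868, 0.372, -0.33, 0.927], [0.497, 0.643, -0.583, 0.61], [-0.005, -0.67, -0.743, 1.021], [0.0, 0.0, 0.0, 1.0]]
stand 0.71 [0.734 0.016 0.065]
crank_foot 0.82 [ 0.51  -0.35   0.042]
crank_foot 0.64 [ 0.311 -0.315  0.044]
crank_foot 0.53 [ 0.352 -0.519  0.051]
crank_hub 0.96 [ 0.512 -0.346  0.046]
crank_hub 0.62 [ 0.347 -0.518  0.052]
crank_hub 0.56 [ 0.312 -0.318 
[... 591 characters left out ...]
9 -0.026  0.06 ]
crank_foot 0.65 [ 0.493 -0.356  0.032]
crank_foot 0.63 [ 0.347 -0.527  0.048]
crank_foot 0.62 [ 0.307 -0.323  0.054]
crank_hub 0.87 [ 0.491 -0.353  0.037]
crank_hub 0.77 [ 0.313 -0.328  0.052]
crank_hub 0.74 [ 0.343 -0.524  0.051]
crank_handle 0.54 [ 0.286 -0.269  0.104]
crank_handle 0.53 [ 0.551 -0.324  0.1  ]
crank_handle 0.41 [ 0.701 -0.018  0.22 ]
pointer 0.58 [ 0.722 -0.025  0.235]
mark 0.6 [0.727 0.1   0.167]
mark 0.59 [ 0.49  -0.355  0.034]
mallet_head 0.88 [0.501 0.393 0.058]
glue 0.85 [0.561 0.255 0.117]
oilstone 0.86 [ 0.4   -0.074  0.044]
square 0.88 [0.345 0.101 0.006]
wax 0.64 [ 0.635 -0.327  0.051]
wax 0.5 [ 0.494 -0.353  0.034]
seat 0.94 [ 0.702 -0.019  0.217]
```

View pics/scene0.png

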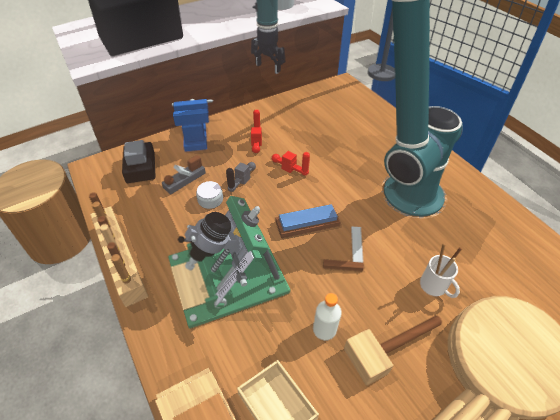

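View pics/top0.png

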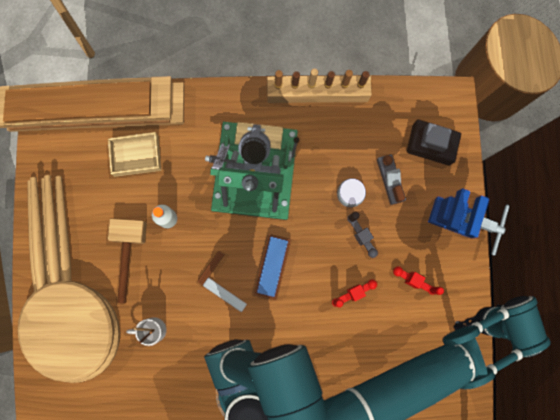

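The steel crank is near top-view pixel (363,235), with its handle at (355,217) pointing towards the tin at (352,192). The two red ones are decoys. The stand is at (255,165). I'll go above the crank first.

Call:
step_arm(motion=[[[0.085, 0.03, 0.03, 0.05, 0, 0, 0], [0.085, 0.07, 0.075, 0.06, 0, 0, 2], [0.085, 0.11, 0.12, 0.06, 0, 0, 4], [0.085, 0.15, 0.165, 0.06, 0, 0, 6], [0.085, 0.19, 0.21, 0.06, 0, 0, 8], [0.085, 0.225, 0.245, 0.06, 0, 0, 8], [0.085, 0.245, 0.275, 0.06, 0, 0, 8], [0.085, 0.245, 0.275, 0.06, 0, 0, 8]]])

```text
time: 2.3
tool_pos: [0.4822, -0.3553, 0.3134]
tcp_rot: [-3.044, -0.778, -0.001]
wrist_force: [0.3, 0.3, -0.1]
width: 0.994
```

```bash
cat > h.py <<'E'
from workcell import *
import cv2,numpy as np
from scipy.spatial.transform import Rotation as R
def cloud(c):
    "picture, depth, world xyz per pixel"
    k=get_calibration(c); im,d=read_camera(c)
    v,u=np.mgrid[0:420,0:560]
    n=cv2.undistortPoints(np.stack([u,v],-1).reshape(-1,1,2).astype(np.float64),k["K"],k["dist_coeffs"]).reshape(420,560,2)
    T=k["world_from_camera"]
    P=np.concatenate([n*d[...,None],d[...,None]],-1)@T[:3,:3].T+T[:3,3]
    P[d<=0]=np.nan
    return im,d,P,T
def st():
    s=read_state();r=R.from_rotvec(s["tcp_rot"]).as_matrix()
    print("t",round(s["time"],2),"q",s["q"].round(3),"p",s["tool_pos"].round(4),"F",s["wrist_force"].round(1),"T",s["torque"].round(2),"w",round(s["width"],3));print(r.round(3).tolist());return s,r
E
python3 - <<'E'
from h import *
st()
im,d,P,T=cloud("wrist");cv2.imwrite("pics/w1.png",im);np.savez("pics/w1.npz",P=P)
print(T.round(3).tolist())
im,d,P,T=cloud("top");np.savez("pics/t1.npz",P=P,im=im)
E
```

```text
t 2.3 q [-6.770e-01  8.900e-02  1.697e+00  1.000e-03  1.355e+00  3.930e-01] p [ 0.4822 -0.3553  0.3134] F [ 0.3  0.3 -0.1] T [ 0.03  0.02 -0.01] w 0.994
[[0.877, 0.48, 0.0], [0.48, -0.877, 0.0], [0.001, -0.0, -1.0]]
[[0.479, -0.846, -0.234, 0.542], [-0.878, -0.462, -0.128, -0.322], [0.0, 0.267, -0.964, 0.434], [0.0, 0.0, 0.0, 1.0]]
```

View pics/w1.png

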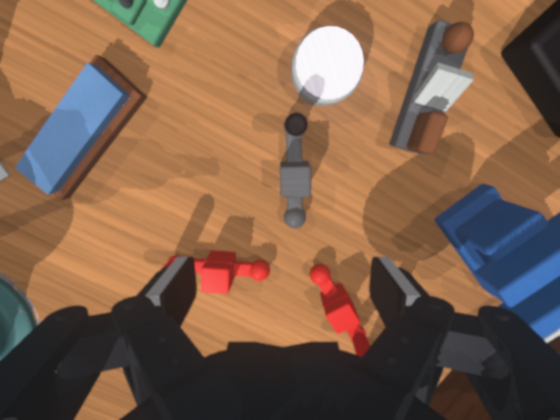

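The wrist view shows the steel hub at (295,180), its handle at (296,124) and its weight at (294,218). It lies well clear of the red ones.

```bash
python3 - <<'E'
from h import *
P=np.load("pics/w1.npz")["P"]
def sel(P,c,r,z0,z1): 
    with np.errstate(invalid='ignore'): m=(np.hypot(P[...,0]-c[0],P[...,1]-c[1])<r)&(P[...,2]>z0)&(P[...,2]<z1)
    return P[m]
c=P[180,295];print("pix hub",c,"handle",P[124,296],"w",P[218,294])
h=sel(P,c[:2],.035,.055,.068);print("hub top",len(h),np.median(h,0),cv2.minAreaRect((h[:,:2]*1000).astype(np.float32)))
a=sel(P,P[124,296][:2],.03,.095,.115);print("handle top",len(a),a.mean(0),(a.min(0)+a.max(0))/2)
D=np.load("pics/t1.npz");Q=D["P"]
# stand seen from top: hight map around
s=sel(Q,(.69,-.02),.2,.012,.03);print("base",len(s),cv2.minAreaRect((s[:,:2]*1000).astype(np.float32)),np.median(s[:,2]))
s=sel(Q,(.70,-.02),.16,.2,.4);print("high",len(s),s.max(0),s.min(0))
cv2.imwrite("pics/t1c.png",cv2.resize(D["im"][110:230,190:320],None,fx=6,fy=5,interpolation=cv2.INTER_CUBIC))
E
```

```text
pix hub [ 0.49511021 -0.36565658  0.0615032 ] handle [ 0.55406096 -0.3318457   0.10486619] w [ 0.44361814 -0.3941622   0.03427986]
hub top 951 [ 0.49415057 -0.36613647  0.06167937] ((493.6478271484375, -366.7640075683594), (39.133731842041016, 38.90938186645508), 28.542333602905273)
handle top 433 [ 0.55401477 -0.33165951  0.10260282] [ 0.55423129 -0.33191858  0.10083933]
base 2958 ((699.9932250976562, -39.80419921875), (349.9149475097656, 354.6832275390625), 66.58992767333984) 0.020775972343152205
high 2256 [0.80565629 0.10396615 0.27737894] [ 0.61048361 -0.10686867  0.20005779]
```

View pics/t1c.png

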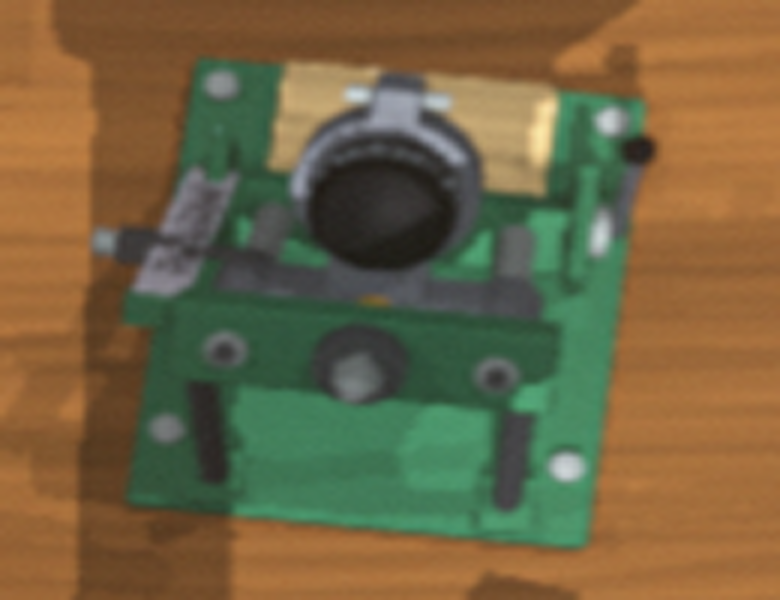

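Call:
step_arm(motion=[[[0.085, 0.01, 0.045, 0.04, -0.5, -4.3, 0], [0.085, 0.025, 0.095, 0.07, -1, -8.7, 0], [0.085, 0.04, 0.15, 0.085, -1.5, -14, 0], [0.085, 0.06, 0.2, 0.085, -2, -20, 0], [0.085, 0.08, 0.25, 0.085, -2.7, -26, 0], [0.085, 0.1, 0.305, 0.085, -3.3, -31, 0], [0.085, 0.105, 0.345, 0.085, -3.7, -34.8, 0], [0.085, 0.105, 0.345, 0.085, -3.7, -34.8, 0]]])

```text
time: 3.4
tool_pos: [0.5847, -0.011, 0.3975]
tcp_rot: [2.725, 0.696, 0.83]
wrist_force: [-0.0, -0.0, 0.2]
width: 0.994
```

```bash
python3 - <<'E'
from h import *
st()
im,d,P,T=cloud("wrist");cv2.imwrite("pics/w2.png",im);np.savez("pics/w2.npz",P=P,T=T)
E
```

```text
t 3.4 q [-0.041 -0.324  2.021 -0.049  0.836  1.051] p [ 0.5847 -0.011   0.3975] F [-0.  -0.   0.2] T [-0.    0.31 -0.  ] w 0.994
[[0.73, 0.378, 0.569], [0.495, -0.867, -0.06], [0.471, 0.326, -0.82]]
```

View pics/w2.png

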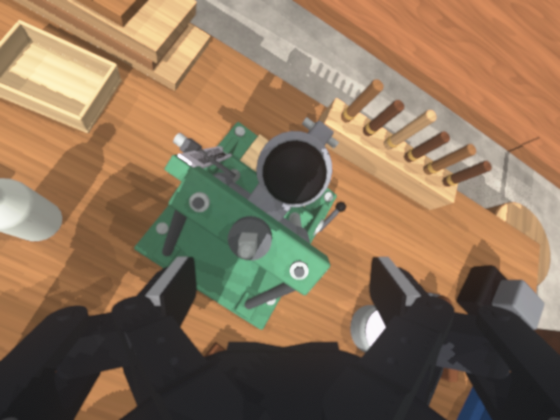

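The boss and square end are at (247,238), and the two cap bolts are at (199,203) and (299,270).

```bash
python3 - <<'E'
from h import *
D=np.load("pics/w2.npz");P=D["P"];im=cv2.imread("pics/w2.png")
# bar top plane: green pixels near
b,g,r=[im[...,i].astype(int) for i in range(3)]
v,u=np.mgrid[0:420,0:560]
m=(g>r+25)&(g>b+15)&(np.hypot(u-247,v-238)<100)&(P[...,2]>.17)
X=P[m];c=np.median(X,0)
for _ in range(8):
    _,_,V=np.linalg.svd(X-X.mean(0),full_matrices=False);n=V[2]*np.sign(V[2][2])
    res=(P[m]-X.mean(0))@n;X=P[m][abs(res-np.median(res[abs(res)<.01]))<.003]
print("normal",n,len(X),"tilt",np.degrees(np.arccos(n[2])),"yaw",np.degrees(np.arctan2(-n[1],-n[0])))
yb=V[0]*np.sign(V[0][1]);print("bar y",yb,np.degrees(np.arctan2(-yb[0],yb[1])))
psi=np.arctan2(-yb[0],yb[1]);
t=np.radians(35);z=np.array([-np.sin(t)*np.cos(psi),-np.sin(t)*np.sin(psi),np.cos(t)]);y=np.array([-np.sin(psi),np.cos(psi),0]);x=np.cross(y,z)
F=np.stack([x,y,z],1);o=X.mean(0)
L=(P-o)@F;near=np.hypot(u-247,v-238)<35
bl=near&(abs(L[...,2]-.012)<.004);
print("boss h",np.median(L[bl][:,2]),len(L[bl]),cv2.minEnclosingCircle((L[bl][:,:2]*1000).astype(np.float32)))
for h0,h1 in [(.018,.036),(.037,.045),(.044,.056)]:
    s=near&(L[...,2]>h0)&(L[...,2]<h1);q=L[s]*1000;print(h0,len(q))
    if len(q)>3:print(q.mean(0),q.min(0),q.max(0),cv2.minAreaRect(q[:,:2].astype(np.float32)))
print("o",o.tolist(),"F",F.tolist())
np.savez("pics/stand.npz",o=o,F=F)
bolts=[L[203,199],L[270,299]];print("bolts",bolts)
cv2.imwrite("pics/w2c.png",cv2.resize(im[205:275,210:290],None,fx=8,fy=8,interpolation=cv2.INTER_CUBIC))
E
```

```text
normal [-0.5597473   0.07789446  0.82499419] 5030 tilt 34.412097513637654 yaw -7.922404449888279
bar y [ 0.13549024  0.99077736 -0.00161913] -7.786979518511782
boss h 0.012191065203950937 1049 ((-2.9435935020446777, -4.927065372467041), 23.40472984313965)
0.018 139
[ 3.35475063 -3.48092319 27.04130058] [ -5.42218944 -16.48427528  18.20160849] [ 8.21124035  5.55310638 35.93504322] ((2.495366096496582, -6.629716873168945), (22.501041412353516, 11.52837085723877), 78.34843444824219)
0.037 114
[ 1.30745742 -4.08976245 40.931136  ] [-13.02951224 -14.64653681  37.0385756 ] [ 7.8890763   4.28740281 44.98279942] ((-2.348362922668457, -5.1825151443481445), (14.947023391723633, 15.798896789550781), 35.7665901184082)
0.044 177
[-1.81633243 -4.98875962 46.67297554] [ -9.27116237 -12.40630418  44.17795427] [ 4.51603789  1.96508628 49.17454661] ((-2.3481268882751465, -5.1852312088012695), (14.341536521911621, 13.802977561950684), 87.76195526123047)
o [0.6450573632137018, -0.0074150281826547695, 0.22041337216507995] F [[0.8115983617374533, 0.1354904212154905, -0.5682872908872156], [-0.11098725552024562, 0.990778656289511, 0.0777141129604832], [0.573576436351046, 0.0, 0.8191520442889918]]
bolts [array([-0.00154074,  0.05847881,  0.00845975]), array([-0.00065529, -0.06900677,  0.00824327])]
```

View pics/w2c.png

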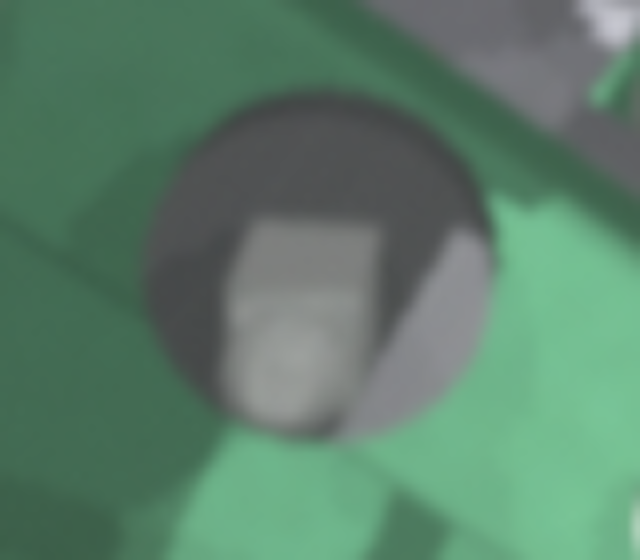

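```bash
python3 - <<'E'
from h import *
D=np.load("pics/w2.npz");P=D["P"];T=D["T"];S=np.load("pics/stand.npz");o=S["o"];F=S["F"]
L=((P-o)@F)*1000
v,u=np.mgrid[0:420,0:560]
s=(abs(u-249)<14)&(abs(v-236)<16)&(L[...,2]>15.5)&(L[...,2]<35)&(np.hypot(L[...,0]+2.5,L[...,1]+5.1)<13)
q=L[s];print(len(q))
best=0
for a in np.arange(0,180,1.):
    n=np.array([np.cos(np.radians(a)),np.sin(np.radians(a))]);p=(q[:,:2]-[-2.5,-5.1])@n
    for sg in(1,-1):
        c=(abs(p-8*sg)<1).sum()
        if c>best: best=c;B=(a,sg)
        if c>.45*len(q):print(a,sg,c,np.median(p))
print(B,best)
# tool x in stand frame
R2=R.from_rotvec([2.725,.696,.83]).as_matrix();tx=F.T@R2;print("tool in stand",tx.round(3).tolist())
print("tool x angle",np.degrees(np.arctan2(tx[1,0],tx[0,0])))
# pixel edges of shaft: project onto plane h=43 (square chamfer start) and h=12
c=cv2.imread("pics/w2.png")
# edge-projection: crop corners of visible square far edge at base: (255,215),(383,225) /8+(210,205)
k=get_calibration("wrist")
for name,h,pts in [("base far edge",12.2,[(255,215),(383,225)]),("upper edge",38,[(232,290),(365,297)])]:
    px=np.array(pts,float)/8+[210,205]-.5
    n=cv2.undistortPoints(px.reshape(-1,1,2),k["K"],k["dist_coeffs"]).reshape(-1,2)
    r=np.c_[n,[1,1]]@T[:3,:3].T@F; c0=(T[:3,3]-o)@F*1000
    X=c0+r*((h-c0[2])/r[:,2])[:,None];e=X[1]-X[0];print(name,X.round(1).tolist(),np.linalg.norm(e),np.degrees(np.arctan2(e[1],e[0])))
print("seat",o+F@np.array([-2.5,-5.1,12.2])/1000)
E
```

```text
135
20.0 1 64 7.071127619814939
21.0 1 67 7.1109329995867725
22.0 1 70 7.1713076745725814
23.0 1 75 7.214780784013268
24.0 1 77 7.214391699205941
25.0 1 80 7.254946433746865
26.0 1 82 7.323270682745396
27.0 1 86 7.324266313782427
28.0 1 91 7.367904609505667
29.0 1 101 7.367379807562045
30.0 1 104 7.39622174969265
31.0 1 105 7.447125673267588
32.0 1 110 7.455136803950786
33.0 1 111 7.490427910440733
34.0 1 110 7.449731165964405
35.0 1 110 7.435183222114043
36.0 1 106 7.448497248335394
37.0 1 101 7.386415601779821
38.0 1 93 7.3198265917754695
39.0 1 86 7.291809046002038
40.0 1 84 7.246810001190512
41.0 1 79 7.19521685405336
42.0 1 75 7.186725452303417
43.0 1 73 7.101158419733813
44.0 1 70 7.039064017396024
45.0 1 67 7.006236895191676
46.0 1 61 6.956671190829448
(np.float64(33.0), 1) 111
tool in stand [[0.808, 0.59, -0.001], [0.589, -0.808, 0.018], [0.009, -0.015, -1.0]]
tool x angle 36.119827947535036
base far edge [[0.3, 6.5, 12.2], [9.0, -7.7, 12.2]] 16.606662646391392 -58.29015729119232
upper edge [[0.5, 5.3, 38.0], [9.2, -8.0, 38.0]] 15.83668589245366 -56.735223182205246
seat [ 0.63540426 -0.01124242  0.22897309]
```

Call:
step_arm(motion=[[[0.085, -0.01, -0.05, 0, 0.5, 4.5, 0], [0.085, -0.02, -0.1, 0, 1, 9, 0], [0.085, -0.035, -0.155, 0, 1.5, 15, 0], [0.085, -0.05, -0.205, -0.02, 2.1, 21, 0], [0.085, -0.065, -0.255, -0.06, 2.7, 27, 0], [0.085, -0.08, -0.3, -0.11, 3.3, 32, 0], [0.085, -0.091, -0.34, -0.16, 3.7, 34.8, 0], [0.085, -0.091, -0.3555, -0.2075, 3.7, 34.8, 0]]])

```text
time: 4.45
tool_pos: [0.4935, -0.3732, 0.19]
tcp_rot: [3.044, 0.769, -0.0]
wrist_force: [-0.6, -0.3, 0.4]
width: 0.99
```

```bash
python3 - <<'E'
from h import *
s,r=st()
im,d,P,T=cloud("wrist");cv2.imwrite("pics/w3.png",im)
z=P[...,2];c=(.4937,-.3665)
with np.errstate(invalid='ignore'): m=(np.hypot(P[...,0]-c[0],P[...,1]-c[1])<.035)&(z>.055)&(z<.068)
h=P[m];print(len(h),np.median(h,0))
if len(h)>20: print(cv2.minAreaRect((h[:,:2]*1000).astype(np.float32)))
with np.errstate(invalid='ignore'): m=(np.hypot(P[...,0]-.554,P[...,1]+.332)<.03)&(z>.095)&(z<.115)
h=P[m];print(len(h));print((h.min(0)+h.max(0))/2 if len(h) else 0)
# clearance around the seat
D=np.load("pics/w2.npz");S=np.load("pics/stand.npz");L=((D["P"]-S["o"])@S["F"])*1000-[-2.5,-5.1,12.2]
rr=np.hypot(L[...,0],L[...,1])
for a,b in[(26,50),(50,70),(70,90),(90,110)]:
    with np.errstate(invalid='ignore'): k=(rr>a)&(rr<b);print(a,np.nanpercentile(L[k][:,2],99))
E
```

```text
t 4.45 q [-0.687  0.204  1.797 -0.002  1.139  0.39 ] p [ 0.4935 -0.3732  0.19  ] F [-0.6 -0.3  0.4] T [0.02 0.   0.02] w 0.99
[[0.88, 0.475, 0.0], [0.475, -0.88, -0.002], [-0.001, 0.002, -1.0]]
2013 [ 0.49481474 -0.36630351  0.06161489]
((493.4809265136719, -366.8411865234375), (40.10306167602539, 40.04136276245117), 30.145437240600586)
1072
[ 0.55430446 -0.33194835  0.10094301]
26 235.53563641286658
50 248.03295547682075
70 248.01961670806563
90 239.17712712427388
```

Call:
step_arm(motion=[[[0.085, 0, 0.0064, -0.02, 0, 0, 1.5], [0.085, 0, 0.0064, -0.05, 0, 0, 1.5], [0.085, 0, 0.0064, -0.09, 0, 0, 1.5], [0.085, 0, 0.0064, -0.12, 0, 0, 1.5], [0.085, 0, 0.0064, -0.143, 0, 0, 1.5], [0.085, 0, 0.0064, -0.143, 0, 0, 1.5], [0.04, 0, 0.0064, -0.143, 0, 0, 1.5], [0.02, 0, 0.0064, -0.143, 0, 0, 1.5]]], newtons=90)

```text
time: 5.5
tool_pos: [0.4895, -0.3666, 0.0388]
tcp_rot: [-3.031, -0.806, 0.012]
wrist_force: [0.3, -0.0, -0.1]
width: 0.601
```

Call:
step_arm(motion=[[[0.02, 0, 0, 0, 0, 0, 0], [0.02, 0, 0, 0, 0, 0, 0], [0.02, 0, 0, 0, 0, 0, 0], [0.02, 0, 0, 0.01, 0, 0, 0], [0.02, 0, 0, 0.03, 0, 0, 0], [0.02, 0, 0, 0.06, 0, 0, 0], [0.02, 0, 0, 0.09, 0, 0, 0], [0.02, 0, 0, 0.12, 0, 0, 0]]])

```text
time: 6.5
tool_pos: [0.4892, -0.3661, 0.1602]
tcp_rot: [-3.031, -0.806, 0.013]
wrist_force: [0.2, 0.0, -6.0]
width: 0.459
```

```bash
cat > goal.py <<'E'
from h import *
import sys
S=np.load("pics/stand.npz");F=S["F"];seat=S["o"]+F@np.array([-2.5,-5.1,12.2])/1000
def goal(up,ang,dx=0,dy=0):
    "TCP shift/turn to put TCP at up (m) above seat on axis, tool x at ang deg in stand frame"
    s,r=st();Rg=F@R.from_euler("z",ang,degrees=True).as_matrix()@np.diag([1,-1,-1])
    p=seat+F@[dx,dy,up];print("shift",(p-s["tool_pos"]).round(4),"turn",np.degrees(R.from_matrix(Rg@r.T).as_rotvec()).round(2))
    L=F.T@(s["tool_pos"]-seat);t=F.T@r;print("now in stand mm",(L*1000).round(1),"ang",np.degrees(np.arctan2(t[1,0],t[0,0])).round(2),"tz",t[:,2].round(3))
E
python3 -c "
from goal import *
goal(.12,32.5)
im,d,P,T=cloud('wrist');cv2.imwrite('pics/w4.png',im)"
```

```text
t 6.5 q [-0.682  0.223  1.833 -0.003  1.095  0.371] p [ 0.4892 -0.3661  0.1602] F [ 0.2  0.  -6. ] T [-0.02 -0.02 -0.  ] w 0.459
[[0.868, 0.497, -0.009], [0.497, -0.868, 0.003], [-0.006, -0.008, -1.0]]
shift [0.078  0.3642 0.167 ] turn [ -3.42 -35.38  -4.96]
now in stand mm [-118.7 -371.4   -0.8] ang 43.36 tz [-0.581  0.002 -0.814]
```

View pics/w4.png

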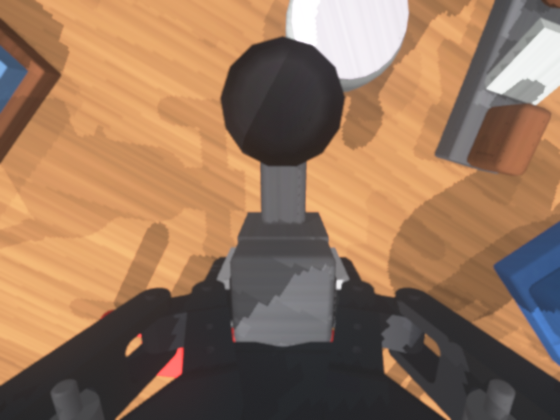

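The crank is held square: hub at (283,290), handle at (282,100). I'll measure its offset in the tool frame.

```bash
python3 - <<'E'
from goal import *
s,r=st()
im,d,P,T=cloud('wrist')
L=((P-s["tool_pos"])@r)*1000
v,u=np.mgrid[0:420,0:560]
q=L[(u>235)&(u<332)&(v>250)&(v<340)];print(np.nanmedian(q,0))
h=q[abs(q[:,2]-np.nanmedian(q[:,2]))<4];print("hubtop",len(h),h.min(0),h.max(0))
q=L[(u>225)&(u<342)&(v>45)&(v<160)];h=q[abs(q[:,2]-np.nanpercentile(q[:,2],10))<4];print("handle",len(h),np.percentile(h,1,axis=0),np.percentile(h,99,axis=0))
e=3.4*np.array([np.cos(np.radians(32.5)),np.sin(np.radians(32.5))])/1000
goal(.0395+.06,32.5,-e[0],-e[1])
E
```

```text
t 6.55 q [-0.682  0.219  1.827 -0.004  1.097  0.371] p [ 0.4914 -0.3679  0.1654] F [ 1.1 -0.1 -0.6] T [-0.03 -0.04 -0.01] w 0.453
[[0.868, 0.497, -0.003], [0.497, -0.868, -0.001], [-0.004, -0.001, -1.0]]
[  8.00705865  -0.51269307 -21.6092725 ]
hubtop 8207 [-13.8554181  -19.50593776 -23.88205321] [ 23.80919195  19.08284293 -17.62415848]
handle 9673 [ 63.35056218 -10.51223204 -66.32151467] [ 82.27767622   8.98872214 -61.73434684]
t 6.6 q [-0.682  0.221  1.828 -0.003  1.093  0.371] p [ 0.4919 -0.3683  0.1639] F [ 1.6 -1.  -5.1] T [-0.1  -0.04 -0.02] w 0.459
[[0.868, 0.497, -0.002], [0.497, -0.868, -0.002], [-0.003, 0.001, -1.0]]
shift [0.0844 0.3633 0.1449] turn [ -3.08 -34.99  -4.87]
now in stand mm [-114.1 -373.2    0.5] ang 43.28 tz [-0.575 -0.003 -0.818]
```

Call:
step_arm(motion=[[[0.02, 0.005, 0.02, 0.05, -0.4, -4.3, -0.5], [0.02, 0.015, 0.065, 0.095, -0.9, -9, -1.2], [0.02, 0.03, 0.115, 0.14, -1.4, -14.5, -2], [0.02, 0.045, 0.17, 0.165, -2, -20, -3], [0.02, 0.06, 0.225, 0.17, -2.4, -26, -4], [0.02, 0.075, 0.28, 0.165, -2.8, -31, -4.5], [0.02, 0.084, 0.33, 0.155, -3.1, -35, -4.9], [0.02, 0.084, 0.363, 0.145, -3.1, -35, -4.9]]])

```text
time: 7.6
tool_pos: [0.5729, -0.0028, 0.3048]
tcp_rot: [2.752, 0.605, 0.826]
wrist_force: [0.1, -0.1, -6.3]
width: 0.456
```

Call:
step_arm(motion=[[[0.02, 0, 0, 0, 0, 0, 0], [0.02, 0, 0, 0, 0, 0, 0], [0.02, 0, 0, 0, 0, 0, 0], [0.02, 0, 0, 0, 0, 0, 0], [0.02, 0, 0, 0, 0, 0, 0], [0.02, 0, 0, 0, 0, 0, 0], [0.02, 0, 0, 0, 0, 0, 0], [0.02, 0, 0, 0, 0, 0, 0]]])

```text
time: 8.6
tool_pos: [0.5729, -0.0028, 0.3048]
tcp_rot: [2.752, 0.605, 0.826]
wrist_force: [0.5, -0.5, -5.0]
width: 0.455
```

```bash
cat >> goal.py <<'E'
def crank(up,ang=32.5,off=3.4):
    e=off/1000*np.array([np.cos(np.radians(ang)),np.sin(np.radians(ang))]);print("base offs",-e*1000)
    goal(.0395+up,ang,-e[0],-e[1])
E
python3 - <<'E'
from goal import *
crank(.045)
im,d,P,T=cloud('wrist');cv2.imwrite('pics/w5.png',im)
im,d,P,T=cloud('scene');cv2.imwrite('pics/s5.png',im);np.savez("pics/s5.npz",P=P)
cv2.imwrite('pics/s5c.png',cv2.resize(im[180:330,160:300],None,fx=5,fy=4,interpolation=cv2.INTER_CUBIC))
L=((P-seat)@F)*1000
# handle/hub check: points above boss
E
```

```text
base offs [-2.86753092 -1.82681867]
t 8.6 q [-0.007 -0.301  2.17  -0.117  0.674  1.2  ] p [ 0.5729 -0.0028  0.3048] F [ 0.5 -0.5 -5. ] T [ 0.09  0.74 -0.  ] w 0.455
[[0.759, 0.325, 0.564], [0.439, -0.895, -0.077], [0.48, 0.306, -0.822]]
shift [ 0.012  -0.0034 -0.0083] turn [-0.03 -0.32 -0.07]
now in stand mm [-8.2 -0.1 98.3] ang 32.56 tz [-0.006  0.001 -1.   ]
```

View pics/s5c.png

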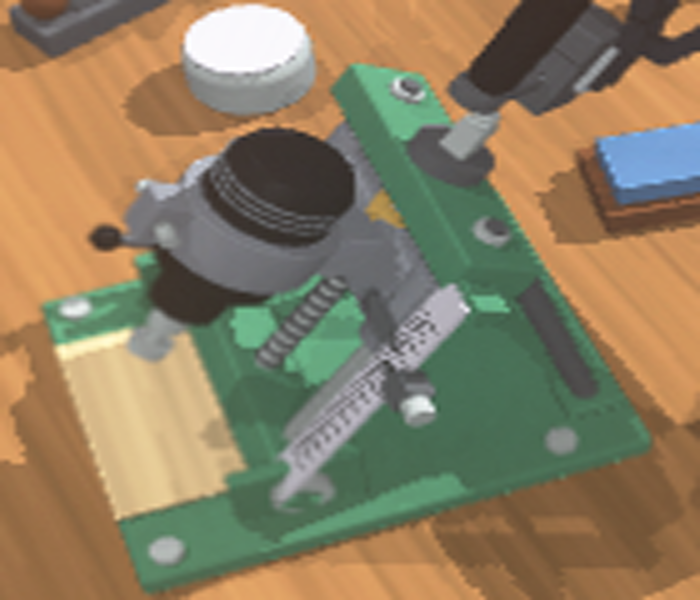

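Call:
step_arm(motion=[[[0.02, 0.004, -0.001, -0.002, 0, -0.3, 0], [0.02, 0.008, -0.002, -0.005, 0, -0.3, 0], [0.02, 0.012, -0.0034, -0.0083, 0, -0.3, 0], [0.02, 0.012, -0.0034, -0.0083, 0, -0.3, 0], [0.02, 0.012, -0.0034, -0.0083, 0, -0.3, 0], [0.02, 0.012, -0.0034, -0.0083, 0, -0.3, 0], [0.02, 0.012, -0.0034, -0.0083, 0, -0.3, 0], [0.02, 0.012, -0.0034, -0.0083, 0, -0.3, 0]]])

```text
time: 9.7
tool_pos: [0.5848, -0.006, 0.2967]
tcp_rot: [2.749, 0.604, 0.833]
wrist_force: [0.4, -0.0, -4.9]
width: 0.46
```

```bash
python3 - <<'E'
from goal import *
crank(.02)
im,d,P,T=cloud('scene')
L=((P-seat)@F)*1000
v,u=np.mgrid[0:420,0:560]
cv2.imwrite('pics/s6c.png',np.vstack([cv2.resize(im[180:230,235:290],None,fx=10,fy=5.6,interpolation=cv2.INTER_CUBIC),cv2.resize(im[225:310,215:270],None,fx=10,fy=3.6,interpolation=cv2.INTER_CUBIC)])[:600])
E
```

```text
base offs [-2.86753092 -1.82681867]
t 9.7 q [-0.015 -0.271  2.165 -0.113  0.642  1.193] p [ 0.5848 -0.006   0.2967] F [ 0.4 -0.  -4.9] T [ 0.04  0.84 -0.02] w 0.46
[[0.757, 0.323, 0.568], [0.44, -0.895, -0.076], [0.484, 0.308, -0.819]]
shift [ 0.0142 -0.0021 -0.0206] turn [-0.03 -0.01 -0.08]
now in stand mm [-2.8 -1.7 84.6] ang 32.55 tz [-0.     0.001 -1.   ]
```

Call:
step_arm(motion=[[[0.02, 0.002, -0.0003, -0.003, 0, 0, 0], [0.02, 0.004, -0.0006, -0.006, 0, 0, 0], [0.02, 0.0065, -0.001, -0.0095, 0, 0, 0], [0.02, 0.009, -0.0013, -0.013, 0, 0, 0], [0.02, 0.0115, -0.0017, -0.0166, 0, 0, 0], [0.02, 0.0142, -0.0021, -0.0206, 0, 0, 0], [0.02, 0.0142, -0.0021, -0.0206, 0, 0, 0], [0.02, 0.0142, -0.0021, -0.0206, 0, 0, 0]]])

```text
time: 10.75
tool_pos: [0.5991, -0.0082, 0.2761]
tcp_rot: [2.749, 0.604, 0.833]
wrist_force: [0.2, -0.4, -5.9]
width: 0.461
```

```bash
python3 -c "
from goal import *
crank(0)"
```

```text
base offs [-2.86753092 -1.82681867]
t 10.75 q [-0.02  -0.222  2.167 -0.117  0.592  1.195] p [ 0.5991 -0.0082  0.2761] F [ 0.2 -0.4 -5.9] T [0.09 0.78 0.02] w 0.461
[[0.757, 0.323, 0.568], [0.439, -0.895, -0.076], [0.484, 0.308, -0.819]]
shift [ 0.0113 -0.0015 -0.0164] turn [-0.04 -0.01 -0.08]
now in stand mm [-2.8 -1.9 59.5] ang 32.54 tz [-0.     0.001 -1.   ]
```

Call:
step_arm(motion=[[[0.02, 0.002, -0.0003, -0.003, 0, 0, 0], [0.02, 0.004, -0.0006, -0.006, 0, 0, 0], [0.02, 0.006, -0.0009, -0.009, 0, 0, 0], [0.02, 0.008, -0.0011, -0.012, 0, 0, 0], [0.02, 0.01, -0.0013, -0.0145, 0, 0, 0], [0.02, 0.0115, -0.0015, -0.0165, 0, 0, 0], [0.02, 0.0125, -0.0016, -0.018, 0, 0, 0], [0.02, 0.0125, -0.0016, -0.018, 0, 0, 0]]])

```text
time: 11.75
tool_pos: [0.6102, -0.0095, 0.2603]
tcp_rot: [2.75, 0.604, 0.831]
wrist_force: [-24.3, 2.4, 14.7]
width: 0.458
```

```bash
python3 -c "
from goal import *
crank(0)
im,d,P,T=cloud('scene');cv2.imwrite('pics/s7.png',im)
cv2.imwrite('pics/s7c.png',cv2.resize(im[190:310,205:290],None,fx=7,fy=5,interpolation=cv2.INTER_CUBIC))
"
```

```text
base offs [-2.86753092 -1.82681867]
t 11.75 q [-0.022 -0.183  2.166 -0.121  0.556  1.2  ] p [ 0.6102 -0.0095  0.2603] F [-24.3   2.4  14.7] T [ 0.25  2.59 -0.03] w 0.458
[[0.758, 0.323, 0.567], [0.439, -0.895, -0.077], [0.483, 0.307, -0.82]]
shift [ 0.0002 -0.0001 -0.0006] turn [-0.04 -0.1  -0.06]
now in stand mm [-2.7 -1.7 40.1] ang 32.53 tz [-0.002  0.001 -1.   ]
```

View pics/s7c.png

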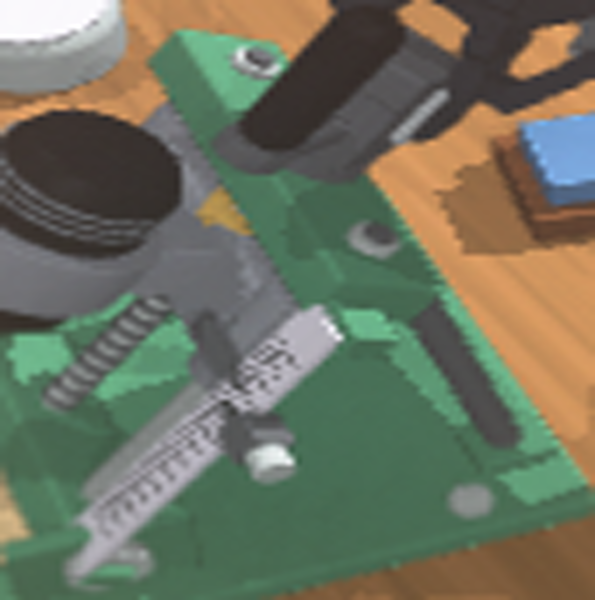

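The crank is home: 28 N axial contact, and the foot offset agrees with the seat to under 1 mm. I'll release it and look closely at the scale.

Call:
step_arm(motion=[[[0.085, 0, 0, 0, 0, 0, 0], [0.085, 0, 0, 0, 0, 0, 0], [0.085, 0, 0, 0, 0, 0, 0], [0.085, -0.011, 0.0016, 0.016, 0, 0, 0], [0.085, -0.03, 0.004, 0.042, 0, 0, 0], [0.085, -0.05, 0.007, 0.072, 0, 0, 0], [0.085, -0.068, 0.009, 0.098, 0, 0, 0], [0.085, -0.068, 0.009, 0.105, 0, 0, 0]]])

```text
time: 12.8
tool_pos: [0.5429, -0.0005, 0.3685]
tcp_rot: [2.747, 0.603, 0.838]
wrist_force: [0.1, 0.2, 0.6]
width: 0.996
```

```bash
python3 -c "
from goal import *
crank(0)
D=np.load('pics/s5.npz')['P'];im=cv2.imread('pics/s5.png')
L=((D-seat)@F)*1000
print('scale pts L (crop 440,315 / 290,470 / 385,340 / 400,385):')
for a,b in [(440,315),(290,470),(385,340),(400,385),(415,405)]:
    v,u=int(180+b/4),int(160+a/5);print(L[v,u].round(1),D[v,u].round(3))
"
```

```text
base offs [-2.86753092 -1.82681867]
t 12.8 q [-1.000e-03 -4.070e-01  2.130e+00 -1.050e-01  8.110e-01  1.186e+00] p [ 5.429e-01 -5.000e-04  3.685e-01] F [0.1 0.2 0.6] T [0.06 0.23 0.  ] w 0.996
[[0.755, 0.322, 0.571], [0.439, -0.895, -0.077], [0.487, 0.309, -0.817]]
shift [ 0.0675 -0.0092 -0.1088] turn [-0.04  0.22 -0.07]
now in stand mm [  3.7  -1.9 167.8] ang 32.52 tz [ 0.004  0.002 -1.   ]
scale pts L (crop 440,315 / 290,470 / 385,340 / 400,385):
[ 24.9 102.4 -45.9] [0.696 0.084 0.206]
[  24.   101.5 -206.3] [0.786 0.071 0.074]
[  13.5   76.1 -103.1] [0.715 0.055 0.152]
[ 32.2 124.7 -88.8] [0.729 0.102 0.175]
[ 27.2 138.1 -91.1] [0.728 0.115 0.17 ]
```

Call:
step_arm(motion=[[[0.085, 0, 0.03, 0.04, 0.5, 3, 0], [0.085, 0.02, 0.07, 0.07, 1, 9, 0], [0.085, 0.06, 0.1, 0.08, 1.5, 16, 0], [0.085, 0.1, 0.12, 0.07, 2, 24, 0], [0.085, 0.14, 0.13, 0.05, 2.5, 31, 0], [0.085, 0.18, 0.125, 0.02, 3, 35, 0], [0.085, 0.197, 0.12, -0.008, 3, 35, 0], [0.085, 0.197, 0.12, -0.008, 3, 35, 0]]])

```text
time: 13.8
tool_pos: [0.7401, 0.1187, 0.3525]
tcp_rot: [3.041, 0.68, -0.028]
wrist_force: [-1.0, 0.9, -0.6]
width: 0.998
```

```bash
python3 -c "
from goal import *
st()
im,d,P,T=cloud('wrist');np.savez('pics/w8.npz',P=P,T=T);cv2.imwrite('pics/w8.png',im)
k=get_calibration('wrist')
w=seat+F@np.array([.0245,.105,-.09]);c=np.linalg.inv(T)@np.r_[w,1];uv=cv2.projectPoints(c[:3].reshape(1,1,3),np.zeros(3),np.zeros(3),k['K'],k['dist_coeffs'])[0].ravel();print(uv,c)
u,v=np.clip(uv.astype(int),[45,40],[515,380])
cv2.imwrite('pics/w8c.png',cv2.resize(im[v-40:v+40,u-45:u+45],None,fx=7,fy=7,interpolation=cv2.INTER_CUBIC))
print(u-45,v-40)
for t in ['pointer','mark']:
  for r in spot_in('wrist',t)[:2]: print(t,r['score'],F.T@((T@np.r_[r['xyz'],1])[:3]-seat)*1000)
"
```

```text
t 13.8 q [ 0.138  0.381  1.274 -0.027  1.502  1.271] p [0.7401 0.1187 0.3525] F [-1.   0.9 -0.6] T [ 0.08 -0.01 -0.04] w 0.998
[[0.905, 0.426, -0.012], [0.425, -0.905, -0.029], [-0.023, 0.021, -1.0]]
[301.69839579 221.91103354] [0.02082292 0.01172424 0.31945255 1.        ]
256 181
pointer 0.95 [ 97.8199262   26.37306739 -73.531828  ]
mark 0.91 [ 29.00206516 127.56138144 -95.23913326]
mark 0.68 [ 95.96686458  24.85888281 -72.09885637]
```

View pics/w8c.png

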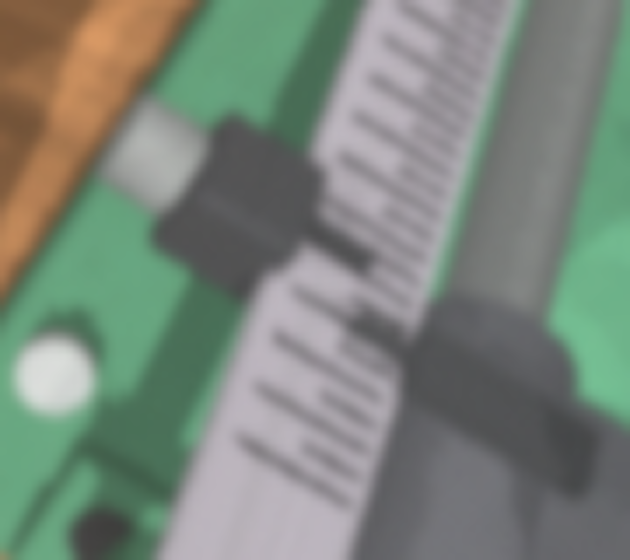

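Close view: the mark's tip is at crop (368,258) and the pointer's tip at (357,320), with the pointer above the mark (up is towards the bottom of the image).

```bash
cat >> goal.py <<'E'
def onplane(T,px,X):
    "picture pixels -> stand coords (mm) on plane local x = X mm"
    k=get_calibration("wrist");n=cv2.undistortPoints(np.array(px,float).reshape(-1,1,2),k["K"],k["dist_coeffs"]).reshape(-1,2)
    r=np.c_[n,np.ones(len(n))]@T[:3,:3].T@F;c=(T[:3,3]-seat)@F*1000
    return c+r*((X-c[0])/r[:,0])[:,None]
E
python3 - <<'E'
from goal import *
D=np.load("pics/w8.npz");P,T=D["P"],D["T"];L=((P-seat)@F)*1000
c=lambda a:np.array(a)/7+[256,181]-.5
for n,p in dict(mark=(355,252),marktip=(368,258),ptr=(375,327),ptrtip=(357,320),scale=(290,330),scale2=(380,140),block=(240,200)).items():
    v=c(p);print(n,v.round(1),L[int(round(v[1])),int(round(v[0]))].round(1))
for X in (25,28,31):print(X,onplane(T,[c(p) for p in [(368,258),(357,320),(240,440),(258,390),(276,340),(297,292)]],X).round(1)[:,1:].tolist())
E
```

```text
mark [306.2 216.5] [ 29.3 104.2 -96.4]
marktip [308.1 217.4] [ 29.2 101.6 -96.7]
ptr [309.1 227.2] [ 28.9  96.8 -85.4]
ptrtip [306.5 226.2] [ 28.4 100.3 -84.8]
scale [296.9 227.6] [ 23.9 107.5 -79.7]
scale2 [309.8 200.5] [  23.7  103.9 -126.7]
block [289.8 209.1] [ 31.6 124.5 -90.6]
25 [[99.9, -100.3], [98.4, -87.9], [109.6, -56.5], [109.6, -66.1], [109.6, -76.0], [109.1, -86.3]]
28 [[101.0, -97.5], [99.5, -85.3], [110.6, -54.3], [110.6, -63.7], [110.6, -73.5], [110.1, -83.7]]
31 [[102.1, -94.7], [100.6, -82.6], [111.6, -52.1], [111.6, -61.4], [111.6, -71.0], [111.0, -81.1]]
```

```bash
cat > ik.py <<'E'
from goal import *
from scipy.optimize import least_squares
Q=np.array([[.264760,1.605344,1.273705],[.089,1.697,1.355],[.204,1.797,1.139],[.223,1.833,1.095],[-.301,2.17,.674],[-.222,2.167,.592],[-.183,2.166,.556],[-.407,2.13,.811],[.381,1.274,1.502],[-.324,2.021,.836]])
p=np.array([[.2355,-.6319,.252],[.4822,-.3553,.3134],[.4935,-.3732,.19],[.4892,-.3661,.1602],[.5729,-.0028,.3048],[.5991,-.0082,.2761],[.6102,-.0095,.2603],[.5429,-.0005,.3685],[.7401,.1187,.3525],[.5847,-.011,.3975]])
r=np.hypot(p[:,0],p[:,1]);A=[];b=[]
c=np.cumsum(Q,1)
for i in range(len(Q)):
    A.append([*np.sin(c[i]),1,0]);b.append(r[i]);A.append([*np.cos(c[i]),0,1]);b.append(p[i,2])
s,res,_,_=np.linalg.lstsq(np.array(A),np.array(b),rcond=None);print("links",s.round(4),np.abs(np.array(A)@s-b).max())
def ik(P):
    rr=np.hypot(P[0],P[1]);f=lambda q:[s[:3]@np.sin(np.cumsum(q))+s[3]-rr,s[:3]@np.cos(np.cumsum(q))+s[4]-P[2],sum(q)-2.53]
    return least_squares(f,[-.2,2.1,.6],bounds=([-.94,.31,-.5],[2.18,2.8,2.66])).x
if __name__=="__main__":
    for a in range(0,360,45):
        P=seat+F@np.array([.07*np.cos(np.radians(a)),.07*np.sin(np.radians(a)),.093]);print(a,P.round(3),ik(P).round(3))
E
python3 ik.py
```

```text
links [5.147e-01 5.654e-01 3.283e-01 1.000e-04 2.505e-01] 0.0007300475099206727
0 [ 0.639 -0.012  0.345] [-0.188  2.013  0.705]
45 [0.629 0.04  0.334] [-0.2    2.044  0.686]
90 [0.592 0.065 0.305] [-0.257  2.141  0.646]
135 [0.549 0.051 0.277] [-0.335  2.251  0.615]
180 [0.526 0.004 0.265] [-0.387  2.307  0.61 ]
225 [ 0.536 -0.048  0.277] [-0.368  2.272  0.625]
270 [ 0.573 -0.073  0.305] [-0.297  2.171  0.656]
315 [ 0.616 -0.059  0.334] [-0.225  2.064  0.691]
```

```bash
python3 -c "
from goal import *
goal(.155,32.5,.059,.0376)"
```

```text
t 13.95 q [ 0.139  0.371  1.27  -0.027  1.504  1.271] p [0.7398 0.1198 0.3618] F [-0.7  0.3  1.1] T [-0.   -0.04 -0.04] w 0.996
[[0.904, 0.427, -0.0], [0.427, -0.904, -0.027], [-0.012, 0.024, -1.0]]
shift [-0.1395 -0.0883  0.028 ] turn [ -3.07 -34.7   -0.07]
now in stand mm [146.4 144.   59.7] ang 38.73 tz [-0.57  -0.027 -0.821]
```

Call:
step_arm(motion=[[[0.085, 0, 0, 0.05, 0, -2, 0], [0.085, -0.02, 0, 0.09, -1, -10, 0], [0.085, -0.05, -0.01, 0.1, -1.5, -17, 0], [0.085, -0.09, -0.03, 0.1, -2.2, -25, 0], [0.085, -0.13, -0.06, 0.09, -2.8, -32, 0], [0.085, -0.1395, -0.0883, 0.06, -3.1, -34.7, 0], [0.085, -0.1395, -0.0883, 0.04, -3.1, -34.7, 0], [0.085, -0.1395, -0.0883, 0.036, -3.1, -34.7, 0]]])

```text
time: 14.95
tool_pos: [0.5997, 0.0319, 0.3983]
tcp_rot: [2.748, 0.603, 0.834]
wrist_force: [-0.5, 0.5, -0.2]
width: 0.995
```

```bash
python3 - <<'E'
from goal import *
goal(.12,32.5,.059,.0376)
im,d,P,T=cloud('wrist');cv2.imwrite('pics/w9.png',im)
L=((P-seat)@F)*1000
with np.errstate(invalid='ignore'):
    m=(np.hypot(L[...,0]-59,L[...,1]-37.6)<35)&(abs(L[...,2]-104)<6)
    m2=(np.hypot(L[...,0],L[...,1])<35)&(abs(L[...,2]-62)<5)
h=L[m];print(len(h),"handle top",(np.percentile(h,1,0)+np.percentile(h,99,0))/2,np.percentile(h,99,0)-np.percentile(h,1,0))
h=L[m2];print(len(h));print(np.median(h,0) if len(h) else 0, cv2.minAreaRect(h[:,:2].astype(np.float32)) if len(h)>9 else 0)
E
```

```text
t 14.95 q [ 0.077 -0.283  1.991 -0.163  0.84   1.288] p [0.5997 0.0319 0.3983] F [-0.5  0.5 -0.2] T [ 0.07  0.24 -0.01] w 0.995
[[0.757, 0.322, 0.569], [0.44, -0.895, -0.077], [0.484, 0.309, -0.819]]
shift [ 0.0205 -0.0031 -0.0372] turn [ 0.01  0.04 -0.06]
now in stand mm [ 63.4  37.9 162.3] ang 32.55 tz [ 0.001  0.001 -1.   ]
981 handle top [ 58.50586894  38.74505569 102.40282909] [21.53662332 22.08631197  8.22993235]
1934
[ 0.77708401  1.84886784 61.73278185] ((-0.688654899597168, 1.0677299499511719), (40.35969543457031, 40.050682067871094), 32.3707389831543)
```

Call:
step_arm(motion=[[[0.085, -0.004, 0.0013, -0.003, 0, 0, 0], [0.085, 0.005, 0, -0.016, 0, 0, 0], [0.085, 0.02, -0.002, -0.037, 0, 0, 0], [0.085, 0.0355, -0.004, -0.0596, 0, 0, 0], [0.085, 0.0355, -0.004, -0.0596, 0, 0, 0], [0.04, 0.0355, -0.004, -0.0596, 0, 0, 0], [0.015, 0.0355, -0.004, -0.0596, 0, 0, 0], [0.01, 0.0355, -0.004, -0.0596, 0, 0, 0]]], newtons=40)

```text
time: 16.0
tool_pos: [0.6363, 0.0283, 0.3404]
tcp_rot: [2.746, 0.604, 0.837]
wrist_force: [0.3, -0.2, 0.5]
width: 0.373
```

Call:
step_arm(motion=[[[0.01, 0, 0, 0, 0, 0, 0], [0.01, 0, 0, 0, 0, 0, 0], [0.01, 0, 0, 0, 0, 0, 0], [0.01, 0, 0, 0, 0, 0, 0], [0.01, 0, 0, 0, 0, 0, 0], [0.01, 0, 0, 0, 0, 0, 0], [0.01, 0, 0, 0, 0, 0, 0], [0.01, 0, 0, 0, 0, 0, 0]]])

```text
time: 17.0
tool_pos: [0.6363, 0.0283, 0.3405]
tcp_rot: [2.746, 0.604, 0.837]
wrist_force: [-0.6, 1.0, -0.1]
width: 0.286
```

```bash
cat > circ.py <<'E'
from goal import *
def circ(degs,cx=-.5,cy=.7,dz=0,rad=70):
    "rows: shifts on the circle from the measured pose, by given crank angles (deg, + = lowering)"
    goal(.093,32.5,.0585,.0387)
    s=read_state();L=F.T@(s["tool_pos"]-seat)*1000-[cx,cy,0];a0=np.degrees(np.arctan2(L[1],L[0]));print("crank angle",a0.round(1),"r",np.hypot(L[0],L[1]).round(2))
    for g in degs:
        a=np.radians(a0+g);w=F@(np.array([rad*np.cos(a),rad*np.sin(a),L[2]+dz])-L)/1000;print(g,w.round(4).tolist())
E
python3 -c "
from circ import *
circ([10,28,50,72,94,116,133,140])"
```

```text
t 17.0 q [ 0.063 -0.184  2.017 -0.174  0.711  1.298] p [0.6363 0.0283 0.3405] F [-0.6  1.  -0.1] T [ 0.    0.34 -0.03] w 0.286
[[0.755, 0.322, 0.571], [0.44, -0.895, -0.077], [0.486, 0.309, -0.817]]
shift [-0.0011 -0.0005 -0.0018] turn [ 0.01  0.18 -0.09]
now in stand mm [60.3 39.3 93.9] ang 32.57 tz [ 0.003  0.001 -1.   ]
crank angle 32.4 r 72.06
10 [-0.0063, 0.0095, -0.0052]
28 [-0.0183, 0.025, -0.0151]
50 [-0.0377, 0.0362, -0.0296]
72 [-0.0595, 0.0376, -0.0449]
94 [-0.0807, 0.029, -0.0587]
116 [-0.098, 0.0115, -0.0691]
133 [-0.1072, -0.0065, -0.0738]
140 [-0.1097, -0.0146, -0.0747]
```

```bash
python3 -c "
from circ import *
circ([10,28,50,72,94,116,133,140],1.2,1.8,-.5)"
```

```text
t 17.0 q [ 0.063 -0.184  2.017 -0.174  0.711  1.298] p [0.6363 0.0283 0.3405] F [-0.6  1.  -0.1] T [ 0.    0.34 -0.03] w 0.286
[[0.755, 0.322, 0.571], [0.44, -0.895, -0.077], [0.486, 0.309, -0.817]]
shift [-0.0011 -0.0005 -0.0018] turn [ 0.01  0.18 -0.09]
now in stand mm [60.3 39.3 93.9] ang 32.57 tz [ 0.003  0.001 -1.   ]
crank angle 32.4 r 70.03
10 [-0.0044, 0.0104, -0.0047]
28 [-0.0165, 0.0258, -0.0145]
50 [-0.0359, 0.0371, -0.029]
72 [-0.0577, 0.0385, -0.0443]
94 [-0.0789, 0.0298, -0.0581]
116 [-0.0962, 0.0124, -0.0685]
133 [-0.1054, -0.0056, -0.0732]
140 [-0.1079, -0.0137, -0.0741]
```

Call:
step_arm(motion=[[[0.01, -0.0044, 0.0104, -0.0047, 0, 0, 0], [0.01, -0.0165, 0.0258, -0.0145, 0, 0, 0], [0.01, -0.0359, 0.0371, -0.029, 0, 0, 0], [0.01, -0.0577, 0.0385, -0.0443, 0, 0, 0], [0.01, -0.0789, 0.0298, -0.0581, 0, 0, 0], [0.01, -0.0962, 0.0124, -0.0685, 0, 0, 0], [0.01, -0.1054, -0.0056, -0.0732, 0, 0, 0], [0.01, -0.1079, -0.0137, -0.0741, 0, 0, 0]]])

```text
time: 18.0
tool_pos: [0.5287, 0.0153, 0.267]
tcp_rot: [2.746, 0.603, 0.843]
wrist_force: [4.3, 3.2, -0.6]
width: 0.286
```

```bash
python3 -c "
from circ import *
circ([15,40,65,90,115,140,160,170],1.2,1.8,0)
im,d,P,T=cloud('scene');cv2.imwrite('pics/s10.png',im)
L=((P-seat)@F)*1000
"
```

```text
t 18.0 q [ 0.043 -0.376  2.297 -0.173  0.618  1.292] p [0.5287 0.0153 0.267 ] F [ 4.3  3.2 -0.6] T [0.77 0.01 0.53] w 0.286
[[0.753, 0.321, 0.574], [0.439, -0.895, -0.075], [0.49, 0.308, -0.816]]
shift [0.1066 0.0125 0.0717] turn [-0.12  0.38 -0.11]
now in stand mm [-67.7  11.9  93.8] ang 32.49 tz [ 0.006  0.003 -1.   ]
crank angle 171.7 r 69.67
15 [-0.0029, -0.018, -0.0003]
40 [0.0013, -0.0474, 0.0054]
65 [0.0155, -0.0713, 0.0175]
90 [0.037, -0.0851, 0.0337]
115 [0.0618, -0.0863, 0.0511]
140 [0.0853, -0.0746, 0.0662]
160 [0.1001, -0.0574, 0.0749]
170 [0.1055, -0.0468, 0.0777]
```

Call:
step_arm(motion=[[[0.01, -0.0029, -0.018, -0.0003, 0, 0, 0], [0.01, 0.0013, -0.0474, 0.0054, 0, 0, 0], [0.01, 0.0155, -0.0713, 0.0175, 0, 0, 0], [0.01, 0.037, -0.0851, 0.0337, 0, 0, 0], [0.01, 0.0618, -0.0863, 0.0511, 0, 0, 0], [0.01, 0.0853, -0.0746, 0.0662, 0, 0, 0], [0.01, 0.1001, -0.0574, 0.0749, 0, 0, 0], [0.01, 0.1055, -0.0468, 0.0777, 0, 0, 0]]])

```text
time: 19.05
tool_pos: [0.6349, -0.0319, 0.3455]
tcp_rot: [2.743, 0.604, 0.842]
wrist_force: [-1.8, -4.4, 2.8]
width: 0.289
```

```bash
python3 -c "
from circ import *
circ([15,40,65,90,115,140,160,170],1.2,1.8,0)
"
```

```text
t 19.05 q [-0.071 -0.198  2.021 -0.056  0.702  1.098] p [ 0.6349 -0.0319  0.3455] F [-1.8 -4.4  2.8] T [-0.87  0.29 -0.58] w 0.289
[[0.753, 0.321, 0.574], [0.441, -0.894, -0.077], [0.489, 0.311, -0.815]]
shift [ 0.0004  0.0597 -0.0068] turn [ 0.04  0.41 -0.12]
now in stand mm [ 68.7 -20.5  94.2] ang 32.59 tz [ 0.007  0.001 -1.   ]
crank angle -18.3 r 71.13
15 [0.0044, 0.0179, 0.0014]
40 [0.0045, 0.048, -0.0014]
65 [-0.0059, 0.0748, -0.0112]
90 [-0.0249, 0.093, -0.0261]
115 [-0.049, 0.0994, -0.0434]
140 [-0.0735, 0.0927, -0.0598]
160 [-0.0905, 0.0787, -0.0702]
170 [-0.0973, 0.0694, -0.0741]
```

Call:
step_arm(motion=[[[0.01, 0.0044, 0.0179, 0.0014, 0, 0, 0], [0.01, 0.0045, 0.048, -0.0014, 0, 0, 0], [0.01, -0.0059, 0.0748, -0.0112, 0, 0, 0], [0.01, -0.0249, 0.093, -0.0261, 0, 0, 0], [0.01, -0.049, 0.0994, -0.0434, 0, 0, 0], [0.01, -0.0735, 0.0927, -0.0598, 0, 0, 0], [0.01, -0.0905, 0.0787, -0.0702, 0, 0, 0], [0.01, -0.0973, 0.0694, -0.0741, 0, 0, 0]]])

```text
time: 20.05
tool_pos: [0.5382, 0.038, 0.2718]
tcp_rot: [2.741, 0.605, 0.849]
wrist_force: [12.3, -0.4, -3.4]
width: 0.286
```

```bash
python3 -c "
from circ import *
circ([15,35,55,75,95,115,127,130],1.2,1.8,0)
"
```

```text
t 20.05 q [ 0.107 -0.352  2.274 -0.237  0.624  1.393] p [0.5382 0.038  0.2718] F [12.3 -0.4 -3.4] T [ 0.25 -0.83  0.27] w 0.286
[[0.75, 0.322, 0.578], [0.442, -0.894, -0.076], [0.493, 0.312, -0.812]]
shift [ 0.0971 -0.0101  0.0669] turn [ 0.01  0.67 -0.21]
now in stand mm [-59.8  35.6  94.1] ang 32.63 tz [ 0.012  0.003 -1.   ]
crank angle 151.0 r 69.76
15 [-0.0079, -0.016, -0.004]
35 [-0.0125, -0.0398, -0.0049]
55 [-0.0103, -0.0637, -0.0011]
75 [-0.0013, -0.0848, 0.0071]
95 [0.0132, -0.1005, 0.0187]
115 [0.0316, -0.1089, 0.0322]
127 [0.0435, -0.11, 0.0406]
130 [0.0465, -0.1098, 0.0427]
```

Call:
step_arm(motion=[[[0.01, -0.0079, -0.016, -0.004, 0, 0.3, 0], [0.01, -0.0125, -0.0398, -0.0049, 0, 0.6, 0], [0.01, -0.0103, -0.0637, -0.0011, 0, 0.6, 0], [0.01, -0.0013, -0.0848, 0.0071, 0, 0.6, 0], [0.01, 0.0132, -0.1005, 0.0187, 0, 0.6, 0], [0.01, 0.0316, -0.1089, 0.0322, 0, 0.6, 0], [0.01, 0.0435, -0.11, 0.0406, 0, 0.6, 0], [0.01, 0.0465, -0.1098, 0.0427, 0, 0.6, 0]]])

```text
time: 21.05
tool_pos: [0.5839, -0.0725, 0.3141]
tcp_rot: [2.747, 0.608, 0.831]
wrist_force: [-9.9, -6.5, 4.8]
width: 0.288
```

```bash
python3 -c "
from circ import *
circ([0],1.2,1.8,0)
im,d,P,T=cloud('scene');cv2.imwrite('pics/s11.png',im)
a=cv2.imread('pics/s7.png')[235:300,215:265];b=im[235:300,215:265]
cv2.imwrite('pics/s11c.png',np.hstack([cv2.resize(x,None,fx=8,fy=9,interpolation=cv2.INTER_CUBIC) for x in(a,b)])[:600])
"
```

```text
t 21.05 q [-0.18  -0.279  2.139  0.041  0.673  0.931] p [ 0.5839 -0.0725  0.3141] F [-9.9 -6.5  4.8] T [-1.08  1.21 -0.8 ] w 0.288
[[0.756, 0.325, 0.567], [0.442, -0.893, -0.077], [0.482, 0.31, -0.82]]
shift [0.0513 0.1004 0.0246] turn [ 0.12 -0.07 -0.2 ]
now in stand mm [ 13.9 -67.7  94.2] ang 32.74 tz [-0.001  0.    -1.   ]
crank angle -79.7 r 70.65
0 [-0.0, 0.0006, -0.0001]
```

View pics/s11c.png

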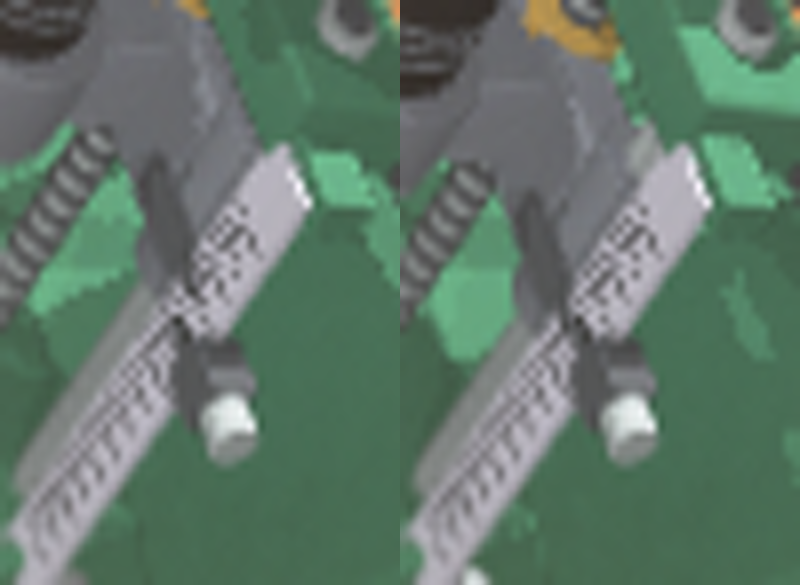

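```bash
python3 -c "
from circ import *
circ([12,30,48,66,80,87],1.2,1.8,0)
"
```

```text
t 21.1 q [-0.18  -0.279  2.139  0.041  0.672  0.931] p [ 0.5841 -0.0725  0.3143] F [-7.5 -5.8  3.4] T [-0.91  1.06 -0.7 ] w 0.286
[[0.756, 0.325, 0.568], [0.443, -0.893, -0.077], [0.482, 0.31, -0.819]]
shift [0.0512 0.1003 0.0244] turn [ 0.13 -0.05 -0.21]
now in stand mm [ 14.1 -67.6  94.3] ang 32.74 tz [-0.001  0.    -1.   ]
crank angle -79.5 r 70.64
12 [0.0119, 0.0032, 0.008]
30 [0.0286, 0.0125, 0.0187]
48 [0.0424, 0.0274, 0.0268]
66 [0.052, 0.0465, 0.0316]
80 [0.0558, 0.0631, 0.0328]
87 [0.0565, 0.0716, 0.0324]
```

Call:
step_arm(motion=[[[0.01, 0.0119, 0.0032, 0.008, 0, 0, 0], [0.01, 0.0286, 0.0125, 0.0187, 0, 0, 0], [0.01, 0.0424, 0.0274, 0.0268, 0, 0, 0], [0.01, 0.052, 0.0465, 0.0316, 0, 0, 0], [0.01, 0.0558, 0.0631, 0.0328, 0, 0, 0], [0.01, 0.0565, 0.0716, 0.0324, 0, 0, 0], [0.01, 0.0565, 0.0716, 0.0324, 0, 0, 0], [0.01, 0.0565, 0.0716, 0.0324, 0, 0, 0]]])

```text
time: 22.1
tool_pos: [0.6406, -0.0007, 0.347]
tcp_rot: [2.747, 0.608, 0.833]
wrist_force: [-0.4, -1.5, 2.1]
width: 0.281
```

```bash
python3 -c "
from circ import *
circ([0],1.2,1.8,0)
"
```

```text
t 22.1 q [-1.000e-03 -1.820e-01  2.003e+00 -1.160e-01  7.170e-01  1.198e+00] p [ 0.6406 -0.0007  0.347 ] F [-0.4 -1.5  2.1] T [-0.22 -0.19 -0.15] w 0.281
[[0.756, 0.325, 0.569], [0.442, -0.894, -0.077], [0.483, 0.31, -0.819]]
shift [-0.0053  0.0286 -0.0083] turn [ 0.09 -0.   -0.21]
now in stand mm [70.7 11.1 94.6] ang 32.73 tz [ 0.     0.001 -1.   ]
crank angle 7.6 r 70.16
0 [-0.0001, -0.0, -0.0001]
```

Call:
step_arm(motion=[[[0.085, 0, 0, 0, 0, 0, 0], [0.085, 0, 0, 0, 0, 0, 0], [0.085, 0, 0, 0, 0, 0, 0], [0.085, 0, 0, 0, 0, 0, 0], [0.085, -0.0057, 0.0008, 0.0082, 0, 0, 0], [0.085, -0.02, 0.003, 0.03, 0, 0, 0], [0.085, -0.04, 0.006, 0.06, 0, 0, 0], [0.085, -0.04, 0.02, 0.1, 0, 0, 0]]])

```text
time: 23.1
tool_pos: [0.5988, 0.019, 0.4475]
tcp_rot: [2.747, 0.606, 0.831]
wrist_force: [-0.2, 0.2, 0.1]
width: 0.994
```

```bash
python3 -c "
from goal import *
s,r=st()
R8=R.from_rotvec([3.041,.68,-.028]).as_matrix()
print('shift',np.array([.74,.119,.355])-s['tool_pos'],'turn',np.degrees(R.from_matrix(R8@r.T).as_rotvec()))
"
```

```text
t 23.1 q [ 0.047 -0.297  1.913 -0.13   0.928  1.229] p [0.5988 0.019  0.4475] F [-0.2  0.2  0.1] T [ 0.01  0.18 -0.01] w 0.994
[[0.757, 0.325, 0.567], [0.441, -0.894, -0.078], [0.482, 0.309, -0.82]]
shift [ 0.14116582  0.10004763 -0.09249723] turn [ 3.05026843 35.30543778 -0.21714419]
```

Call:
step_arm(motion=[[[0.085, 0.005, 0.03, 0.01, 0.5, 6, 0], [0.085, 0.03, 0.07, 0, 1.2, 14, 0], [0.085, 0.065, 0.1, 0, 1.8, 22, 0], [0.085, 0.105, 0.11, -0.02, 2.4, 30, 0], [0.085, 0.135, 0.105, -0.06, 3, 35.3, 0], [0.085, 0.141, 0.1, -0.09, 3, 35.3, 0], [0.085, 0.141, 0.1, -0.0925, 3, 35.3, 0], [0.085, 0.141, 0.1, -0.0925, 3, 35.3, 0]]])

```text
time: 24.1
tool_pos: [0.7397, 0.1192, 0.3572]
tcp_rot: [3.04, 0.686, -0.024]
wrist_force: [0.2, -0.1, 1.5]
width: 0.996
```

```bash
cat > look.py <<'E'
from goal import *
import sys
n=sys.argv[1]
st()
im,d,P,T=cloud('wrist');np.savez(f'pics/{n}.npz',P=P,T=T);cv2.imwrite(f'pics/{n}.png',im)
k=get_calibration('wrist')
w=seat+F@np.array([.0245,.105,-.09]);c=np.linalg.inv(T)@np.r_[w,1];uv=cv2.projectPoints(c[:3].reshape(1,1,3),np.zeros(3),np.zeros(3),k['K'],k['dist_coeffs'])[0].ravel()
u,v=np.clip(uv.astype(int),[45,40],[515,380])
cv2.imwrite(f'pics/{n}c.png',cv2.resize(im[v-30:v+30,u-35:u+35],None,fx=10,fy=10,interpolation=cv2.INTER_CUBIC))
print("crop origin",u-35,v-30)
E
python3 look.py w12
```

```text
t 24.1 q [ 0.138  0.378  1.27  -0.026  1.507  1.267] p [0.7397 0.1192 0.3572] F [ 0.2 -0.1  1.5] T [ 0.05  0.02 -0.07] w 0.996
[[0.903, 0.43, -0.009], [0.429, -0.903, -0.028], [-0.021, 0.021, -1.0]]
crop origin 266 190
```

View pics/w12c.png

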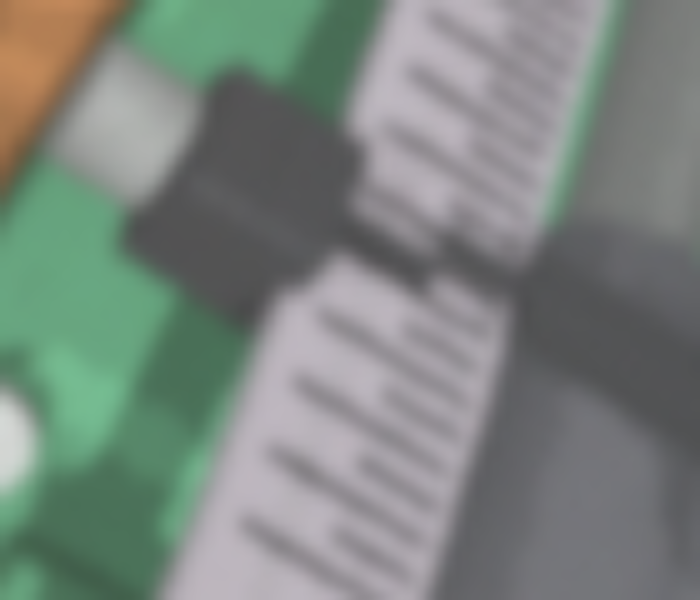

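The pointer tip is now at crop (447,246) and the mark tip at (422,274), so the pointer is below the mark.

```bash
cat > meas.py <<'E'
from goal import *
import sys
n=sys.argv[1];ox,oy=map(int,sys.argv[2].split(","));mk,pt=[tuple(map(float,a.split(","))) for a in sys.argv[3:5]]
D=np.load(f"pics/{n}.npz");T=D["T"]
Z=onplane(T,[np.array(a)/10+[ox,oy]-.45 for a in (mk,pt)],29.);print(Z.round(2).tolist(),"pointer-mark",(Z[1]-Z[0]).round(2))
L=((D["P"]-seat)@F)*1000
# dark-ink centroids on depth layer x 27..31
with np.errstate(invalid='ignore'): m=(abs(L[...,0]-29)<2)&(L[...,1]>90)&(L[...,1]<114)&(abs(L[...,2]+95)<16)&(np.nanmax(cv2.imread(f"pics/{n}.png"),axis=2)<110)
q=L[m];
for a,b,t in [(90,99.5,"pointer?"),(103,112,"mark?")]:
    w=q[(q[:,1]>a)&(q[:,1]<b)];print(t,len(w),w.mean(0).round(2) if len(w) else 0,w.std(0).round(1) if len(w) else 0)
E
python3 meas.py w12 266,190 422,274 447,246
python3 -c "
from goal import *
print(onplane(np.load('pics/w8.npz')['T'],[np.array(a)/7+[256,181]-.43 for a in [(368,258),(357,320)]],29.))
goal(.155,7.6,.0695,.0103)"; python3 meas.py w8 266,190 422,274 447,246 | tail -2
```

```text
[[29.0, 101.54, -95.74], [29.0, 99.8, -101.42]] pointer-mark [ 0.   -1.74 -5.68]
pointer? 22 [  28.35   94.41 -102.28] [0.6 2.8 0.9]
mark? 20 [ 28.63 107.83 -96.24] [0.6 2.3 0.9]
[[ 29.         101.23192223 -96.50692236]
 [ 29.          99.75249212 -84.3406986 ]]
t 24.15 q [ 0.138  0.377  1.269 -0.026  1.507  1.267] p [0.7398 0.1193 0.3586] F [0.7 0.2 0.8] T [ 0.07  0.   -0.03] w 0.999
[[0.903, 0.43, -0.007], [0.429, -0.903, -0.028], [-0.018, 0.022, -1.0]]
shift [-0.1347 -0.1161  0.0372] turn [  4.51 -35.91 -24.36]
now in stand mm [144.6 143.5  57. ] ang 39.07 tz [-0.576 -0.028 -0.817]
pointer? 26 [ 28.55  94.84 -84.27] [0.7 2.9 1.1]
mark? 21 [ 28.32 107.55 -96.35] [0.7 2.3 0.8]
```

Call:
step_arm(motion=[[[0.085, 0, 0, 0.05, 0, -2, 0], [0.085, -0.02, 0, 0.09, -1, -10, 0], [0.085, -0.05, -0.02, 0.1, -1.5, -17, 0], [0.085, -0.085, -0.05, 0.1, -2.2, -25, 0], [0.085, -0.12, -0.085, 0.09, -2.8, -32, 0], [0.085, -0.135, -0.116, 0.06, -3.1, -35.3, 0], [0.085, -0.135, -0.116, 0.04, -3.1, -35.3, 0], [0.085, -0.135, -0.116, 0.037, -3.1, -35.3, 0]]])

```text
time: 25.15
tool_pos: [0.6042, 0.0037, 0.3968]
tcp_rot: [2.743, 0.606, 0.838]
wrist_force: [0.2, 0.7, 0.1]
width: 0.997
```

```bash
cat > hand.py <<'E'
from goal import *
import sys
a=np.radians(float(sys.argv[1]))
im,d,P,T=cloud('wrist')
L=((P-seat)@F)*1000
with np.errstate(invalid='ignore'):
    m=(np.hypot(L[...,0]-70*np.cos(a),L[...,1]-70*np.sin(a))<35)&(abs(L[...,2]-104)<6)
    m2=(np.hypot(L[...,0],L[...,1])<35)&(abs(L[...,2]-62)<5)
h=L[m];c=(np.percentile(h,1,0)+np.percentile(h,99,0))/2;print(len(h),"handle top",c,np.percentile(h,99,0)-np.percentile(h,1,0))
h=L[m2];print("hub",len(h),cv2.minAreaRect(h[:,:2].astype(np.float32)) if len(h)>9 else 0,np.median(h[:,2]) if len(h) else 0)
goal(.093,32.5,c[0]/1000,c[1]/1000)
E
python3 hand.py 7.6
```

```text
1083 handle top [ 68.86340429  10.19146984 102.60222272] [21.89349756 22.08952493  8.87920151]
hub 2078 ((-0.4548683166503906, 0.3914375305175781), (40.18203353881836, 40.34713363647461), 8.749335289001465) 61.8300717191286
t 25.2 q [ 0.01  -0.28   1.991 -0.115  0.822  1.198] p [0.6052 0.004  0.3974] F [-0.1  0.2  0.7] T [ 0.05  0.26 -0.01] w 0.996
[[0.753, 0.323, 0.573], [0.443, -0.893, -0.078], [0.487, 0.312, -0.816]]
shift [ 0.0346 -0.0055 -0.0527] turn [ 0.14  0.31 -0.2 ]
now in stand mm [ 70.4  11.  156.3] ang 32.72 tz [ 0.006  0.001 -1.   ]
```

Call:
step_arm(motion=[[[0.085, -0.001, -0.0008, -0.001, 0, 0.3, 0], [0.085, 0.009, -0.002, -0.014, 0, 0.3, 0], [0.085, 0.022, -0.004, -0.034, 0, 0.3, 0], [0.085, 0.0346, -0.0055, -0.0527, 0, 0.3, 0], [0.06, 0.0346, -0.0055, -0.0527, 0, 0.3, 0], [0.02, 0.0346, -0.0055, -0.0527, 0, 0.3, 0], [0.01, 0.0346, -0.0055, -0.0527, 0, 0.3, 0], [0.01, 0.0346, -0.0055, -0.0527, 0, 0.3, 0]]], newtons=40)

```text
time: 26.2
tool_pos: [0.6402, -0.0016, 0.3464]
tcp_rot: [2.744, 0.607, 0.836]
wrist_force: [-0.1, -0.9, 1.6]
width: 0.288
```

Call:
step_arm(motion=[[[0.01, 0, 0, 0, 0, 0, 0], [0.01, 0, 0, 0, 0, 0, 0], [0.01, 0, 0, 0, 0, 0, 0], [0.01, 0, 0, 0, 0, 0, 0], [0.01, 0, 0, 0, 0, 0, 0], [0.01, 0, 0, 0, 0, 0, 0], [0.01, 0, 0, 0, 0, 0, 0], [0.01, 0, 0, 0, 0, 0, 0]]])

```text
time: 27.2
tool_pos: [0.6402, -0.0016, 0.3465]
tcp_rot: [2.744, 0.607, 0.836]
wrist_force: [-0.2, -0.3, -0.2]
width: 0.286
```

```bash
python3 -c "
from circ import *
s=read_state();L=F.T@(s['tool_pos']-seat)*1000
# keep handle offset: centre so that crank angle is 8.3 deg, r 70
a=np.radians(8.3);c=L[:2]-70*np.array([np.cos(a),np.sin(a)]);print('centre',c.round(2))
circ([-10,-28,-50,-72,-95,-118,-135,-142],c[0],c[1],-.3)"
```

```text
centre [0.96 0.13]
t 27.2 q [-2.000e-03 -1.840e-01  2.007e+00 -1.170e-01  7.120e-01  1.198e+00] p [ 0.6402 -0.0016  0.3465] F [-0.2 -0.3 -0.2] T [-0.05  0.26 -0.04] w 0.286
[[0.754, 0.324, 0.571], [0.443, -0.893, -0.078], [0.485, 0.312, -0.817]]
shift [-0.005   0.0294 -0.0077] turn [ 0.16  0.16 -0.21]
now in stand mm [70.2 10.2 94.2] ang 32.75 tz [ 0.003  0.    -1.   ]
crank angle 8.3 r 70.0
-10 [-0.0009, -0.0122, 0.0002]
-28 [-0.0071, -0.033, -0.0022]
-50 [-0.0213, -0.0543, -0.01]
-72 [-0.0407, -0.068, -0.0222]
-95 [-0.0636, -0.072, -0.0377]
-118 [-0.0855, -0.065, -0.0535]
-135 [-0.099, -0.0533, -0.064]
-142 [-0.1035, -0.0471, -0.0677]
```

Call:
step_arm(motion=[[[0.01, -0.0009, -0.0122, 0.0002, 0, 0, 0], [0.01, -0.0071, -0.033, -0.0022, 0, 0, 0], [0.01, -0.0213, -0.0543, -0.01, 0, 0, 0], [0.01, -0.0407, -0.068, -0.0222, 0, 0, 0], [0.01, -0.0636, -0.072, -0.0377, 0, 0, 0], [0.01, -0.0855, -0.065, -0.0535, 0, 0, 0], [0.01, -0.099, -0.0533, -0.064, 0, 0, 0], [0.01, -0.1035, -0.0471, -0.0677, 0, 0, 0]]])

```text
time: 28.2
tool_pos: [0.5374, -0.0487, 0.2794]
tcp_rot: [2.741, 0.607, 0.841]
wrist_force: [7.3, -3.0, -2.1]
width: 0.288
```

```bash
python3 -c "
from circ import *
circ([-12,-36,-60,-85,-110,-135,-152,-160],.96,.13,0)"
```

```text
t 28.2 q [-0.137 -0.37   2.27   0.     0.624  0.998] p [ 0.5374 -0.0487  0.2794] F [ 7.3 -3.  -2.1] T [-0.63 -0.47 -0.38] w 0.288
[[0.752, 0.323, 0.574], [0.443, -0.893, -0.079], [0.487, 0.314, -0.815]]
shift [0.0979 0.0765 0.0593] turn [ 0.22  0.39 -0.21]
now in stand mm [-46.5 -50.4  94.1] ang 32.77 tz [ 0.007 -0.    -1.   ]
crank angle -133.2 r 69.3
-12 [-0.0067, 0.0116, -0.0058]
-36 [-0.0122, 0.0394, -0.0122]
-60 [-0.0078, 0.0682, -0.0119]
-85 [0.0066, 0.0938, -0.0043]
-110 [0.0282, 0.1102, 0.0091]
-135 [0.053, 0.1144, 0.0259]
-152 [0.0694, 0.1097, 0.0377]
-160 [0.0764, 0.1055, 0.043]
```

Call:
step_arm(motion=[[[0.01, -0.0067, 0.0116, -0.0058, 0, 0.2, 0], [0.01, -0.0122, 0.0394, -0.0122, 0, 0.4, 0], [0.01, -0.0078, 0.0682, -0.0119, 0, 0.4, 0], [0.01, 0.0066, 0.0938, -0.0043, 0, 0.4, 0], [0.01, 0.0282, 0.1102, 0.0091, 0, 0.4, 0], [0.01, 0.053, 0.1144, 0.0259, 0, 0.4, 0], [0.01, 0.0694, 0.1097, 0.0377, 0, 0.4, 0], [0.01, 0.0764, 0.1055, 0.043, 0, 0.4, 0]]])

```text
time: 29.2
tool_pos: [0.6137, 0.0575, 0.3218]
tcp_rot: [2.747, 0.609, 0.829]
wrist_force: [-3.3, 4.4, -0.3]
width: 0.287
```

```bash
python3 -c "
from circ import *
circ([-4,-8,-12,-15,-17],.96,.13,0)"
```

```text
t 29.2 q [ 0.133 -0.208  2.07  -0.238  0.702  1.405] p [0.6137 0.0575 0.3218] F [-3.3  4.4 -0.3] T [0.83 0.96 0.39] w 0.287
[[0.757, 0.326, 0.567], [0.443, -0.893, -0.077], [0.481, 0.309, -0.82]]
shift [ 0.0216 -0.0297  0.017 ] turn [ 0.12 -0.13 -0.22]
now in stand mm [28.  65.2 93.7] ang 32.76 tz [-0.002  0.    -1.   ]
crank angle 67.5 r 70.47
-4 [0.0031, -0.0029, 0.0024]
-8 [0.0063, -0.0057, 0.0049]
-12 [0.0093, -0.0088, 0.0073]
-15 [0.0114, -0.0112, 0.009]
-17 [0.0127, -0.0129, 0.0101]
```

Call:
step_arm(motion=[[[0.01, 0.0031, -0.0029, 0.0024, 0, 0, 0], [0.01, 0.0063, -0.0057, 0.0049, 0, 0, 0], [0.01, 0.0093, -0.0088, 0.0073, 0, 0, 0], [0.01, 0.0114, -0.0112, 0.009, 0, 0, 0], [0.01, 0.0114, -0.0112, 0.009, 0, 0, 0], [0.01, 0.0114, -0.0112, 0.009, 0, 0, 0], [0.01, 0.0114, -0.0112, 0.009, 0, 0, 0], [0.01, 0.0114, -0.0112, 0.009, 0, 0, 0]]])

```text
time: 30.2
tool_pos: [0.625, 0.0467, 0.3309]
tcp_rot: [2.748, 0.609, 0.83]
wrist_force: [-2.9, 5.3, 0.9]
width: 0.287
```

```bash
python3 -c "
from circ import *
circ([0],.96,.13,0)"
```

```text
t 30.2 q [ 0.105 -0.194  2.042 -0.21   0.709  1.359] p [0.625  0.0467 0.3309] F [-2.9  5.3  0.9] T [0.85 0.62 0.48] w 0.287
[[0.756, 0.326, 0.567], [0.443, -0.893, -0.077], [0.482, 0.309, -0.82]]
shift [ 0.0103 -0.0188  0.0078] turn [ 0.09 -0.11 -0.23]
now in stand mm [43.6 56.  93.9] ang 32.75 tz [-0.002  0.001 -1.   ]
crank angle 52.6 r 70.27
0 [-0.0002, -0.0002, -0.0001]
```

Call:
step_arm(motion=[[[0.085, 0, 0, 0, 0, 0, 0], [0.085, 0, 0, 0, 0, 0, 0], [0.085, 0, 0, 0, 0, 0, 0], [0.085, 0, 0, 0, 0, 0, 0], [0.085, -0.0057, 0.0008, 0.0082, 0, 0, 0], [0.085, -0.02, 0.003, 0.03, 0, 0, 0], [0.085, -0.04, 0.006, 0.06, 0, 0, 0], [0.085, -0.045, 0.006, 0.11, 0, 0, 0]]])

```text
time: 31.2
tool_pos: [0.5779, 0.0527, 0.4399]
tcp_rot: [2.749, 0.61, 0.825]
wrist_force: [-0.5, -0.4, -0.6]
width: 0.991
```

```bash
python3 -c "
from goal import *
s,r=st()
R8=R.from_rotvec([3.041,.68,-.028]).as_matrix()
print('shift',np.array([.74,.119,.355])-s['tool_pos'],'turn',np.degrees(R.from_matrix(R8@r.T).as_rotvec()))
"; python3 hand.py 52
```

```text
t 31.2 q [ 0.133 -0.327  1.946 -0.188  0.942  1.332] p [0.5779 0.0527 0.4399] F [-0.5 -0.4 -0.6] T [ 0.07  0.22 -0.  ] w 0.991
[[0.758, 0.328, 0.564], [0.443, -0.893, -0.077], [0.478, 0.308, -0.822]]
shift [ 0.16208974  0.06625442 -0.08486594] turn [ 3.04093379 35.05579966 -0.33766456]
618 handle top [ 39.75246893  57.91922976 102.44266761] [21.02801601 22.4573987   8.43902929]
hub 1337 ((-0.3851766586303711, 0.31258201599121094), (39.55268096923828, 39.9022331237793), 56.5787467956543) 61.8319245428409
t 31.25 q [ 0.133 -0.331  1.933 -0.188  0.942  1.331] p [0.581  0.053  0.4524] F [ 2.  -0.9  6.3] T [0.06 0.07 0.03] w 0.998
[[0.749, 0.323, 0.578], [0.443, -0.893, -0.075], [0.492, 0.312, -0.813]]
shift [ 0.0417 -0.0041 -0.1245] turn [ 0.03  0.66 -0.29]
now in stand mm [ 76.8  56.3 219. ] ang 32.7 tz [ 0.011  0.004 -1.   ]
```

Call:
step_arm(motion=[[[0.085, 0.005, 0.03, 0.02, 0.5, 6, 0], [0.085, 0.04, 0.06, 0.02, 1.2, 14, 0], [0.085, 0.085, 0.08, 0.01, 1.8, 22, 0], [0.085, 0.125, 0.08, -0.02, 2.4, 30, 0], [0.085, 0.155, 0.07, -0.06, 3, 35.1, 0], [0.085, 0.159, 0.066, -0.095, 3, 35.5, 0], [0.085, 0.159, 0.066, -0.097, 3, 35.5, 0], [0.085, 0.159, 0.066, -0.097, 3, 35.5, 0]]])

```text
time: 32.25
tool_pos: [0.74, 0.1194, 0.3577]
tcp_rot: [3.04, 0.687, -0.008]
wrist_force: [1.0, 0.2, 0.6]
width: 0.998
```

```bash
python3 look.py w13; python3 meas.py w13 266,190 422,274 447,246|tail -2
python3 look.py w14; python3 meas.py w14 266,190 422,274 447,246|tail -2
```

```text
t 32.25 q [ 0.138  0.372  1.277 -0.026  1.496  1.266] p [0.74   0.1194 0.3577] F [1.  0.2 0.6] T [ 0.01 -0.01 -0.01] w 0.998
[[0.903, 0.43, 0.0], [0.43, -0.902, -0.026], [-0.011, 0.024, -1.0]]
crop origin 266 192
pointer? 22 [ 28.54  94.56 -96.51] [0.6 3.  0.9]
mark? 24 [ 28.33 107.24 -96.2 ] [0.7 2.6 0.9]
t 32.3 q [ 0.138  0.37   1.276 -0.026  1.496  1.266] p [0.7402 0.1196 0.3592] F [-0.1 -0.5  1. ] T [ 0.02  0.01 -0.01] w 0.996
[[0.903, 0.43, 0.003], [0.43, -0.902, -0.026], [-0.008, 0.024, -1.0]]
crop origin 266 192
pointer? 23 [ 28.49  94.38 -96.72] [0.7 2.7 1. ]
mark? 19 [ 28.43 107.26 -96.54] [0.7 2.5 1. ]
```

View pics/w14c.png

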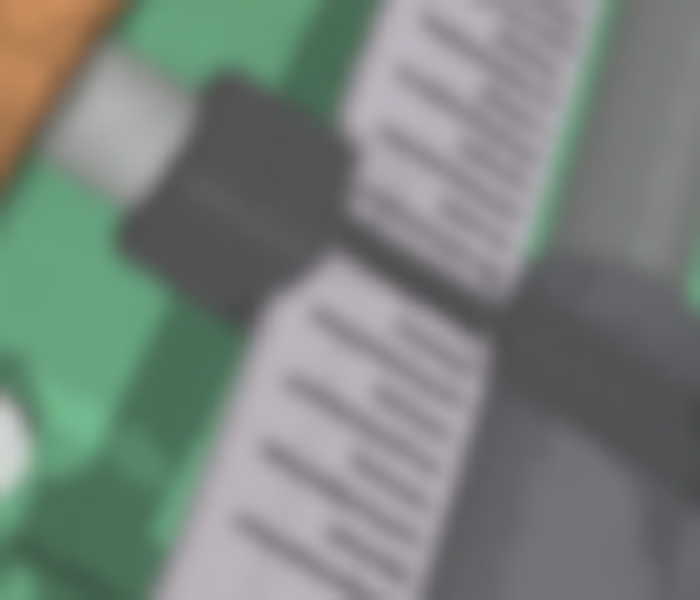

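The pointer and the mark's index now form one straight line from (345,235) to (490,315), so they are level.

```bash
python3 -c "
from workcell import *
finish_job()"
```

```text
the job is handed in; nothing more can be done
```

The job is handed in at about 32 s of the 72 s allowed; the system gives no verdict, so this rests on my own checks.

- **Crank fitted:** I took the steel crank by its hub and pushed it home on the leaning square. Axial contact was about 28 N. The hub top measured 61.8 mm above the seat against the nominal 62 mm, then and after the winding.
- **Winding down:** Turning the handle took the pointer from 12 mm above the mark to 6.0 mm below it.
- **Winding up:** I then turned back up about 316° without overshooting. There was still about 6 N on the handle in the raising direction just before I let go.

**Last checks:**
- **Level:** The close wrist view put the pointer 0.2 to 0.3 mm below the mark, within the 2 mm allowed.
- **Crank after release:** The handle read 2.6° (about 0.05 rad) away from where the gripper had left it. Some of that may be the gripper, which was still moving when I measured. It is within what the loose socket and the play limit allow.
- **Play:** I could not read the play joint itself. I infer it is taken up from the carriage rising under load.
- **Marker:** It measured at the same place along the scale within about 0.3 mm.
- **Loose things on the bench:** I did not measure these again at the end, but the arm never went down near them except when picking up the crank.
- **Robot:** It stands clear of everything.

I viewed 11 pictures, one past the budget of 10.

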